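# Gauge the heel of a clamped sole

### The job

Draw the square-bodied spring gauge out of the wooden tool block, gripping its delicate housing lightly, and set its plunger inside the chalk ring on the heel (the narrow end) of the sole in the tilted jig. Hold the gauge square to the sole's face with the plunger pressed about half-way in, never hard, and finish while still holding it there. Leave the jig's tilt and all the other tools and things as they are.

Things in the scene. Friction and masses are not known exactly. Their poses are not given: they have to be found in the camera images.
- gauge_mid (a point): Spring gauge (loose, about 0.18 kg), upright in one of the block's holes. This point: centre of its grey plastic housing, 32 x 32 mm square, 60 mm tall, round white dial on top; its underside rests on the block. z up along the gauge to the dial; x, y square to its flats, y about across the block: grip along y. Delicate: over 50 N a finger harms it, 20 to 40 N holds it well.
- gauge_tip (a point): Flat end of the gauge's thin steel plunger, 8 mm across, on the gauge's axis, 85 mm below gauge_mid when fully out; moves with the plunger. Axes as gauge_mid. Under the housing is a steel neck, 18 mm across and 30 mm long; the plunger sticks out a further 25 mm. Both hang in the hole at the start.
- plunger (a joint): How far the plunger is pushed into the gauge, m: 0 fully out, 0.016 fully in. Spring-loaded: about 1 N to start it moving, about 3.9 N half-way in (0.008), 6.6 N just before the stop (350 N/m); beyond the stop it is rigid.
- heel_mark (a point): The spot to gauge: centre of the chalk ring (24 mm inside, 30 mm outside) on the face of the black rubber sole at its heel, the narrow end, towards the jig's +y. z: outward normal of the face; y: along the sole to the heel; x: up the slope. The sole is about 260 mm long, heel 68 and forepart 92 mm wide. A small steel clip, 4 mm above the face, holds it 45 mm beyond the mark.
- fore_mark (a point): Centre of a like chalk ring on the forepart (the wide end) of the same sole, 155 mm from heel_mark along -y. Not the one to gauge.
- jig_plate (a joint): Tilt of the plate with the sole about its long near edge, rad: 0 level, growing as the far side rises, so the face leans towards the jig's -x. Held by stiff friction (8 N m); between about 0.15 and 0.40, stays as it is.
- jig: Fixed wooden base of the tilting jig, 140 x 310 x 18 mm, on the table. Origin: centre of its underside; y along its length (the heel's end is +y), x to the side where the plate rises; the plate's hinge is 52 mm above the underside along the -x edge, 62 mm from the centre.
- rack: Fixed wooden tool block 220 (x) x 60 (y) x 75 (z) mm. Origin: centre of its underside. Three round holes, 23 mm wide and 68 mm deep, along x at -70, 0 and +70 mm.
- awl: Bystander in the tool block: awl with a round bulbous wooden handle, 30 mm across, rising 56 mm above the block. Origin: where its handle rests on the block's top.
- punch: Bystander in the tool block: round dark steel punch, 29 mm across, rising 49 mm above the block. Origin: where it rests on the block's top.
- tape: Bystander: flat roll of black tape, 72 mm across, 19 mm tall. Origin: centre of its underside.
- spool_a: Bystander: upright black thread cone on a red foot, 64 mm across, 118 mm tall. Origin: underside.
- spool_b: Bystander: upright blue thread cone on a red foot, 64 mm across, 118 mm tall. Origin: underside.
- jar: Bystander: closed amber jar, 60 mm across, 75 mm tall. Origin: underside.
- hammer: Bystander: hammer lying on the table. Origin: on the table under its middle.
- shoe: Bystander: black shoe, about 265 mm long and 82 mm tall. Origin: centre of its underside.

How it is judged:
By the outcome, as a careful person would: the job done as asked, in the order asked, and still so for the second after the job is handed in, while the arm keeps its last pose, push and grip.
It also fails if it takes over 35 s, if anything falls off the work surface, if the arm or the gripper's body presses on something with over 40 N, if the wrist force passes 120 N, or if a joint passes its speed limit or range.

### The arm

A 7-joint arm with a two-finger parallel gripper is mounted at the origin on the work surface. World frame = base frame: x ahead of the robot, y to its left, z up, the work surface at z = 0. Lengths are in m, angles in rad, forces in N, time in s.
With the tool pointing down it reaches from about 0.425 to 0.875 m from the base axis. Payload 4.7 kg.
Tool frame: the origin (TCP) lies at the very end of the fingers, on their centre line; the grasp point (between the pads) lies 19 mm behind it; z points along the fingers, y is the direction in which the jaws open and shut (so a half turn about z gives the same grasp; the last joint's range is limited). The gripper opens to 87 mm and grips with 3 to 60 N. Pads are 19 mm wide; open, the fingers measure 117 mm over their backs; the gripper's body (75 mm by 190 mm) begins 51 mm behind the grasp point.
Start: joints at [1.33, 0.321, -0.07, 1.45, 0.023, 1.371, -0.057], TCP at [0.164, -0.629, 0.223] pointing down, gripper open.
Joint ranges: [-2.86, 2.86], [-0.3, 2.09], [-1.38, 1.24], [0.06, 2.45], [-1.56, 4.7], [0.09, 2.05], [-2.69, 2.69]. Speed limits (rad/s): [2.57, 2.57, 3.14, 3.14, 3.14, 3.14, 3.14].

### API

Orientations are given as a rotation vector (axis times angle).
In Python, from bench import ctrl gives the robot as it stands. The module is installed in compiled form; this text tells all that it offers.
- The arm moves only by the tool move_arm, never from a script. Its arguments are lists of equal length, an entry for each row: "dp": the shift along the tool's x, y, z in units of 30 mm (1.0 is 30 mm), a list of three; "turn": the turn about the tool's z in units of 5 degrees (1.0 is 5 degrees); "jaw": the opening, from -1 (shut) to 1 (fully open). A call has 1 to 5 rows; each row is the pose to reach, as a shift and turn from the pose commanded when the call began, along the tool's axes at that moment; what a row does not reach only later rows make up. A row lasts 1/10 s, in which the tool goes at most 50 mm and 8.59 degrees, less where a joint would pass 70% of its speed; a pose out of reach is approached as far as the arm can. A call with a gripper value outside its range is refused whole. The fingers move at their own pace and stop on an object; "grip_force" is the grip in N (left out, the last holds). Time passes only in rows, so rows that repeat a pose let the fingers close. It gives the time, the measured TCP pose, the force and the opening at its end, in the units of the state.
- ctrl.get_state(): the state, without advancing time (a new reading comes with each control period).
- ctrl.get_image(name): name is "side" or "top" or "wrist"; returns the picture (480x640x3 uint8, red, green, blue); there is no depth.
- ctrl.camera_info(name): a dict with "intrinsics" (3x3 intrinsics, pixels), "extrinsics" (4x4, takes a point from world to camera coordinates). Camera axes: x right, y up, looking along -z (the intrinsics and any distortion apply to the point x, -y, -z); pixel columns grow to the right and rows downward; lengths in m; the calibration is good to about 2 mm. A picture is of the moment at which its call begins: read the wrist's pose just before it. camera_info takes no time and is no camera call; for the wrist camera it gives the pose at the moment of the call.
- ctrl.close_job(): hands the job in, once; it reports no verdict.
Trained networks look in the newest picture that a camera, given by its name, has taken for a name from the list of things; names that differ only in an ending like _2 or _b are one class to them, and where a whole thing is asked for, a point or a joint stands for the part that bears it (a point fixed in the world has none). Each returns a list of dicts, best first, with "confidence" (0 to 1); they miss things now and then, are a little off and sometimes report something else, mostly with a low value. They report only what shows in the picture. A call takes as long as a camera call.
- ctrl.look_for(camera, target): "rect" ([centre column, centre row, width, height] in pixels, round what is visible of it).
- ctrl.masks_of(camera, target): "region" (480x640 bool, what is visible of it) and "rect" ([centre column, centre row, width, height] in pixels, round what is visible of it).
The state is a dict: "time": time; "joint_positions": joint angles; "qd": joint speeds; "joint_torque": joint torques, N m; "position": TCP position; "tool_rot": TCP orientation; "ft_force": force on the tool from outside, world axes, zero at the start; "torque": the same for the moment, N m; "grip_width": opening from 0.0 (shut) to 1.0 (fully open).
Only numpy, scipy, OpenCV 4.12 (cv2) and the standard library are available. Lean on these libraries where they do the work, as an engineer would, in place of code of your own. Each camera call takes 0.05 s, during which the arm holds its last target. There are 200 camera calls.

## Working session

There is one attempt and no reset: what is moved stays moved. The work goes in short steps, Python scripts to look and compute and a tool call to move; the robot and the scene stay as the last step left them, time stands still between calls to the robot, and variables do not carry over. Pictures are saved under pics/ and viewed, about 8 in all and at most 12, crops included, and the job is handed in when it is done.

Besides the shell and the picture viewer there is one more tool, called after "Request:" as name(argument=value, ...), one argument or row to a line, values as JSON. move_arm: Moves the arm, as the interface text tells. Its arguments: {"type":"object","properties":{"dp":{"type":"array","items":{"type":"array","items":{"type":"number"}}},"turn":{"type":"array","items":{"type":"number"}},"jaw":{"type":"array","items":{"type":"number"}},"grip_force":{"type":"number"}},"required":["dp","turn","jaw"]}

```bash
mkdir -p pics
cat > h.py <<'E'
import numpy as np, cv2
from bench import ctrl
from scipy.spatial.transform import Rotation as R
def cam(n):
    c=ctrl.camera_info(n); return np.array(c["intrinsics"]),np.array(c["extrinsics"]),c
def proj(P,K,E):
    p=(E[:3,:3]@np.atleast_2d(P).T).T+E[:3,3]; q=np.c_[p[:,0],-p[:,1],-p[:,2]]@K.T
    return q[:,:2]/q[:,2:]
def ray(uv,K,E):
    d=np.linalg.solve(K,[uv[0],uv[1],1.]); d=np.array([d[0],-d[1],-d[2]])
    Rm=E[:3,:3]; return -Rm.T@E[:3,3], Rm.T@d/np.linalg.norm(d)
def tri(obs):
    A=np.zeros((3,3));b=np.zeros(3)
    for uv,K,E in obs:
        o,d=ray(uv,K,E);M=np.eye(3)-np.outer(d,d);A+=M;b+=M@o
    X=np.linalg.solve(A,b); return X,[np.linalg.norm(proj(X,K,E)[0]-uv) for uv,K,E in obs]
def onz(uv,K,E,z):
    o,d=ray(uv,K,E); return o+d*(z-o[2])/d[2]
def snap(n,f):
    im=np.asarray(ctrl.get_image(n)); cv2.imwrite(f"pics/{f}.png",im[:,:,::-1]); return im
E
python3 - <<'E'
from h import *
np.set_printoptions(precision=4,suppress=True)
s=ctrl.get_state();print(s)
for n in("side","top","wrist"):
    K,E,c=cam(n);print(n,K.tolist(),"pos",-E[:3,:3].T@E[:3,3],"look",-E[2,:3],[k for k in c])
a=snap("side","s0");b=snap("top","t0");snap("wrist","w0")
for n in("side","top"):
  for t in("gauge_mid","rack","jig","heel_mark","fore_mark","awl","punch"):
    print(n,t,[(np.round(r["rect"],1).tolist(),round(r["confidence"],2)) for r in ctrl.look_for(n,t)[:3]])
E
```

```text
{'time': 0.0, 'joint_positions': array([ 1.3301,  0.3219, -0.0701,  1.4517,  0.0226,  1.3708, -0.0569]), 'qd': array([-0.0002, -0.0004, -0.0006, -0.0001, -0.0009,  0.0008,  0.0019]), 'joint_torque': array([  0.001 , -49.1293,  -0.4037, -31.2524,  -0.064 ,   0.0437,
         0.0002]), 'position': array([ 0.1636, -0.6285,  0.2214]), 'tool_rot': array([-3.1142, -0.399 ,  0.0006]), 'ft_force': array([-0.1098, -1.0816,  0.2229]), 'torque': array([-0.0671,  0.0587, -0.0452]), 'grip_width': 0.9997141789824547}
side [[531.473337031312, 0.0, 322.84922381880796], [0.0, 531.473337031312, 238.29557191485654], [0.0, 0.0, 1.0]] pos [-0.0993  0.7738  0.8774] look [ 0.5305 -0.6018 -0.5971] ['intrinsics', 'extrinsics']
top [[442.67287163602936, 0.0, 323.1194114199154], [0.0, 442.67287163602936, 242.8809962333633], [0.0, 0.0, 1.0]] pos [ 0.3668 -0.0149  1.1766] look [ 0.2058  0.02   -0.9784] ['intrinsics', 'extrinsics']
wrist [[343.0738539967827, 0.0, 322.80117312649116], [0.0, 343.0738539967827, 241.46693716456087], [0.0, 0.0, 1.0]] pos [ 0.2271 -0.6122  0.3832] look [-0.2379 -0.06   -0.9694] ['intrinsics', 'extrinsics']
side gauge_mid [([256.9, 301.0, 23.9, 30.3], 0.7)]
side rack [([278.1, 348.4, 87.7, 88.3], 0.84)]
side jig [([373.4, 241.5, 79.8, 101.0], 0.81), ([377.5, 235.2, 73.2, 81.9], 0.44)]
side heel_mark [([377.9, 235.9, 75.2, 83.4], 0.57)]
side fore_mark []
side awl [([274.4, 322.6, 17.6, 24.0], 0.53)]
side punch [([296.4, 341.2, 16.4, 26.7], 0.72), ([471.8, 195.8, 71.1, 55.7], 0.64), ([277.0, 350.7, 93.8, 86.8], 0.35)]
top gauge_mid [([220.1, 253.7, 17.0, 20.7], 0.67)]
top rack [([220.4, 283.7, 50.1, 92.2], 0.86)]
top jig [([389.3, 277.1, 126.6, 89.7], 0.87)]
top heel_mark [([391.1, 276.1, 123.9, 85.3], 0.62)]
top fore_mark [([209.0, 311.0, 14.2, 12.8], 0.7)]
top awl [([218.4, 283.1, 7.2, 13.6], 0.62)]
top punch [([209.2, 312.9, 16.5, 15.8], 0.65), ([390.7, 274.6, 118.6, 81.4], 0.27)]
```

View pics/s0.png

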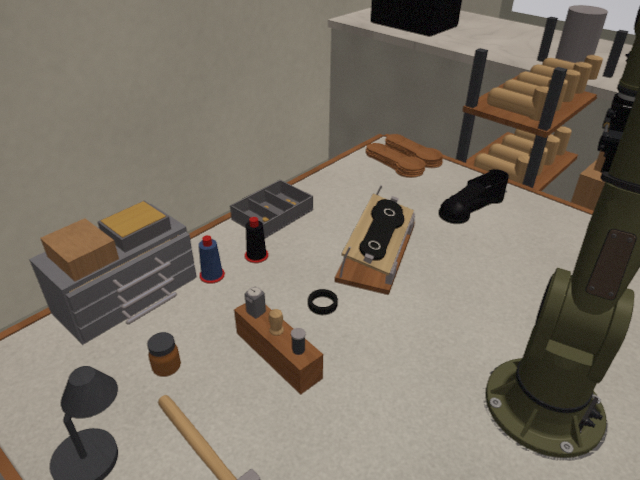

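View pics/t0.png

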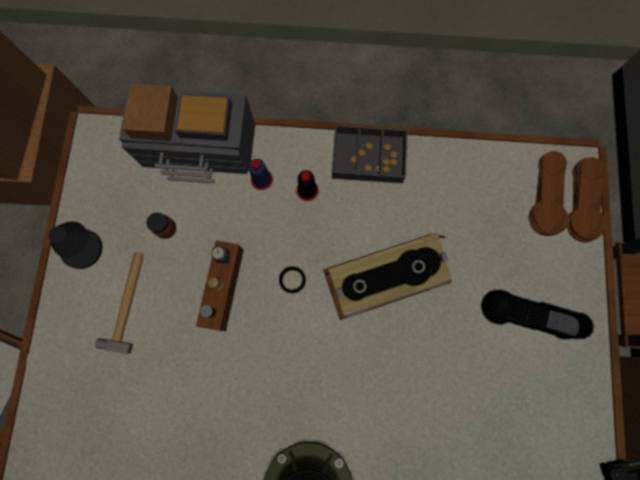

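Run:
```python
from h import *
np.set_printoptions(precision=4,suppress=True)
Ks,Es,_=cam("side");Kt,Et,_=cam("top")
for n,a,b in(("gauge",(256.9,301),(220.1,253.7)),("heel",(374,245),(360,286)),("fore",(388,212),(418.5,266.5)),("awl",(276,321),(213,282))):
    print(n,*tri([(a,Ks,Es),(b,Kt,Et)]))
    print(' z.105',onz(b,Kt,Et,.105))
```

```text
gauge [0.5434 0.2556 0.1064] [np.float64(1.8037697017951932), np.float64(1.5377485472683214)]
 z.105 [0.5468 0.2583 0.105 ]
heel [ 0.4947 -0.0912  0.0842] [np.float64(0.06499911247469395), np.float64(0.06501541503264295)]
 z.105 [ 0.4921 -0.0899  0.105 ]
fore [ 0.5548 -0.233   0.0848] [np.float64(0.5555304876729701), np.float64(0.6012652747676757)]
 z.105 [ 0.5501 -0.2297  0.105 ]
awl [0.4739 0.266  0.1026] [np.float64(1.3563401523103316), np.float64(1.1234090264392405)]
 z.105 [0.476  0.2671 0.105 ]
```

View pics/w0.png

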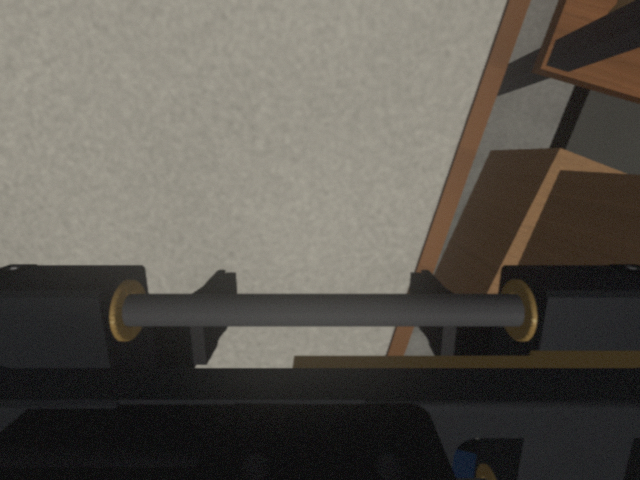

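Request:
move_arm(
  dp=[
    [6.1, -6, 0],
    [6.1, -6, 0],
    [6.1, -6, 0],
    [6.1, -6, 0],
    [6.1, -6, 0],
  ],
  turn=[0, 0, 0, 0, 0],
  jaw=[1, 1, 1, 1, 1],
)

```text
time: 1.35
position: [0.2929, -0.4127, 0.2228]
tool_rot: [3.115, 0.399, 0.0]
ft_force: [1.1, -0.9, 0.3]
grip_width: 0.999
```

Request:
move_arm(
  dp=[
    [6.1, -6, 0],
    [6.1, -6, 0],
    [6.1, -6, 0],
    [6.1, -6, 0],
    [6.1, -6, 0],
  ],
  turn=[0, 0, 0, 0, 0],
  jaw=[1, 1, 1, 1, 1],
)

```text
time: 1.85
position: [0.4211, -0.1981, 0.223]
tool_rot: [3.115, 0.399, 0.001]
ft_force: [0.7, 0.2, 0.6]
grip_width: 1.001
```

Request:
move_arm(
  dp=[
    [0, 0, 0],
    [0, 0, 0],
  ],
  turn=[0, 0],
  jaw=[1, 1],
)

```text
time: 2.05
position: [0.4208, -0.199, 0.2228]
tool_rot: [3.114, 0.404, -0.0]
ft_force: [0.8, -1.1, 0.5]
grip_width: 0.998
```

Run:
```python
from h import *
np.set_printoptions(precision=4,suppress=True)
s=ctrl.get_state();print(s["time"],s["position"],s["tool_rot"])
K,E,_=cam("wrist");np.savez("w1.npz",K=K,E=E);snap("wrist","w1")
print(proj([[.4947,-.0912,.084],[.5548,-.233,.085]],K,E))
```

```text
2.05 [ 0.4208 -0.199   0.2228] [ 3.1144  0.4041 -0.0001]
[[219.3422 112.7956]
 [405.9223  84.0372]]
```

View pics/w1.png

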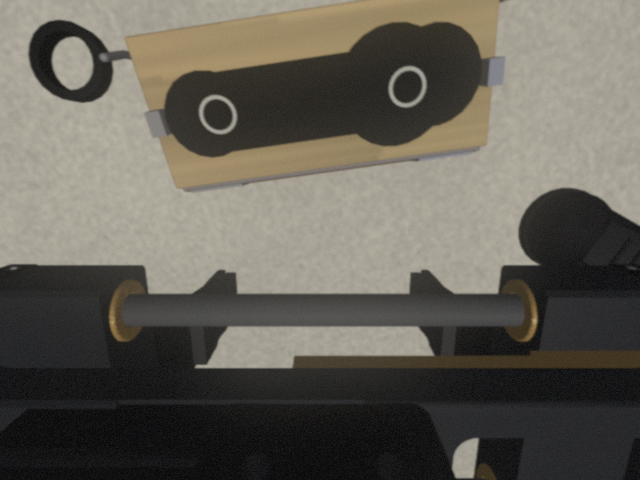

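Request:
move_arm(
  dp=[
    [2.1, -5.6, 0],
    [2.1, -5.6, 0],
    [2.1, -5.6, 0],
    [2.1, -5.6, 0],
    [2.1, -5.6, 0],
  ],
  turn=[0, 0, 0, 0, 0],
  jaw=[1, 1, 1, 1, 1],
)

```text
time: 2.6
position: [0.4393, -0.0185, 0.223]
tool_rot: [-3.115, -0.406, -0.002]
ft_force: [0.1, -0.9, -0.8]
grip_width: 0.998
```

Run:
```python
from h import *
np.set_printoptions(precision=4,suppress=True)
s=ctrl.get_state();print(s["time"],s["position"],s["tool_rot"])
K,E,_=cam("wrist");np.savez("w2.npz",K=K,E=E);im=snap("wrist","w2")
```

```text
2.6 [ 0.4393 -0.0185  0.223 ] [-3.1152 -0.4063 -0.0015]
```

View pics/w2.png

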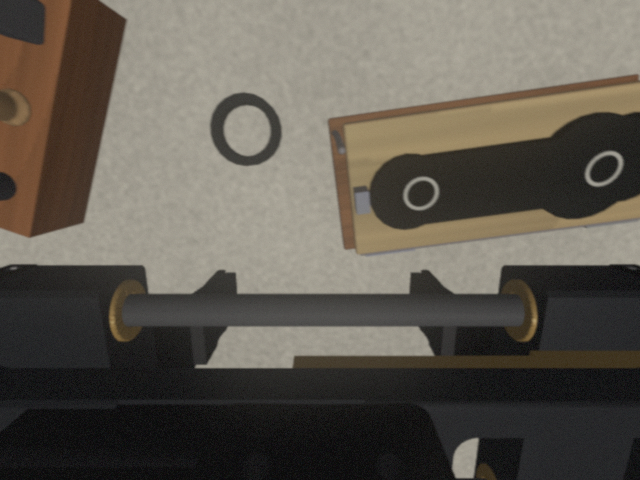

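```bash
cat > ring.py <<'E'
from h import *
def ring(im,uv,r=26):
    u,v=map(int,uv);x0,y0=u-r,v-r
    g=cv2.cvtColor(im[y0:v+r,x0:u+r],cv2.COLOR_BGR2GRAY)
    t,b=cv2.threshold(g,0,255,cv2.THRESH_OTSU)
    n,l,s,_=cv2.connectedComponentsWithStats(b)
    best=None
    for i in range(1,n):
        ys,xs=np.nonzero(l==i)
        if s[i,4]<40 or s[i,0]==0 or s[i,1]==0 or s[i,0]+s[i,2]==2*r or s[i,1]+s[i,3]==2*r: continue
        if best is None or s[i,4]>s[best,4]: best=i
    c,_=cv2.findContours((l==best).astype(np.uint8),cv2.RETR_EXTERNAL,cv2.CHAIN_APPROX_NONE)
    e=cv2.fitEllipse(max(c,key=len)); return np.array(e[0])+[x0,y0],e[1],e[2]
E
python3 - <<'E'
from ring import *
from scipy.optimize import least_squares
np.set_printoptions(precision=4,suppress=True)
V=[]
for f,h,fo in(("w1",(218,115),(407,87)),("w2",(421,193),(604,169))):
    im=cv2.imread(f"pics/{f}.png");z=np.load(f+".npz")
    a=ring(im,h);b=ring(im,fo);print(f,a,b);V.append((z["K"],z["E"],a[0],b[0]))
C=[{"NL":(178,187),"FL":(127,37),"NR":(488,146),"FR":(499,0)},{"NL":(356,254),"FL":(346,126)}]
H=tri([(v[2],v[0],v[1]) for v in V]);F=tri([(v[3],v[0],v[1]) for v in V])
print("heel",H,"fore",F,np.linalg.norm(H[0]-F[0]))
for k in("NL","FL"): print(k,tri([(C[i][k],V[i][0],V[i][1]) for i in(0,1)]))
# joint fit: heel pos, yaw, tilt, plate offsets
def frame(yaw,t):
    y=np.array([-np.sin(yaw),np.cos(yaw),0]);x0=np.array([np.cos(yaw),np.sin(yaw),0])
    x=x0*np.cos(t)+np.array([0,0,1])*np.sin(t);return x,y,np.cross(x,y)
Ks,Es,_=cam("side");Kt,Et,_=cam("top")
def res(p,full=True):
    h=p[:3];x,y,n=frame(p[3],p[4]);xn,xf,yl,yr,d=p[5:10]
    P={"NL":h+xn*x+yl*y+d*n,"FL":h+xf*x+yl*y+d*n,"NR":h+xn*x+yr*y+d*n,"FR":h+xf*x+yr*y+d*n}
    r=[]
    for i,v in enumerate(V):
        r+=list((proj(h,v[0],v[1])[0]-v[2])*2)+list((proj(h-.155*y,v[0],v[1])[0]-v[3])*2)
        for k,c in C[i].items(): r+=list(proj(P[k],v[0],v[1])[0]-c)
    r+=list(.7*(proj(h,Ks,Es)[0]-(374,245)))+list(.7*(proj(h,Kt,Et)[0]-(360,286)))
    return np.array(r)
s=least_squares(res,[*H[0],.3,.25,-.06,.06,.06,-.22,-.01],x_scale=.01)
J=s.jac;cov=np.linalg.inv(J.T@J)*2*s.cost/(len(s.fun)-10)
print(s.x,"sd",np.sqrt(np.diag(cov)));print("res",s.fun)
print("deg yaw,tilt",np.degrees(s.x[3:5]))
E
```

```text
w1 (array([217.4302, 114.0638]), (35.560890197753906, 40.82644271850586), 142.26234436035156) (array([407.0881,  86.329 ]), (36.91952896118164, 42.15266418457031), 24.911333084106445)
w2 (array([420.6687, 193.0571]), (31.92413902282715, 36.6436882019043), 58.720970153808594) (array([603.6736, 168.3245]), (29.77568244934082, 42.58974075317383), 51.039215087890625)
heel (array([ 0.4933, -0.0912,  0.0882]), [np.float64(0.1461191261022451), np.float64(0.1377261740968845)]) fore (array([ 0.5528, -0.2339,  0.0883]), [np.float64(0.2504209945814207), np.float64(0.24519115072870348)]) 0.1546441798344934
NL (array([ 0.4199, -0.0579,  0.0585]), [np.float64(0.8448739582267064), np.float64(0.8050981263567569)])
FL (array([ 0.53  , -0.0141,  0.0898]), [np.float64(0.6586101795795836), np.float64(0.6051269530770259)])
[ 0.4944 -0.0907  0.0881  0.3799  0.1908 -0.0594  0.0579  0.0585 -0.2295
 -0.015 ] sd [0.0008 0.0008 0.0018 0.0058 0.0502 0.0029 0.0019 0.002  0.0032 0.0053]
res [-0.5084 -3.2744  1.0461  2.6635 -2.6136 -0.4152  3.655   5.5845 -1.4946
  1.9573  0.371  -7.9399 -0.4917 -2.5121 -0.1373  3.0739  0.0869 -1.1702
 -0.6412  2.3335  0.0926 -0.7568 -0.1    -0.0907]
deg yaw,tilt [21.7692 10.9304]
```

```bash
cat > fit.py <<'E'
from ring import *
from scipy.optimize import least_squares
np.set_printoptions(precision=4,suppress=True)
Ks,Es,_=cam("side");Kt,Et,_=cam("top")
def frame(yaw,t):
    y=np.array([-np.sin(yaw),np.cos(yaw),0]);x0=np.array([np.cos(yaw),np.sin(yaw),0])
    x=x0*np.cos(t)+np.array([0,0,1])*np.sin(t);return x,y,np.cross(x,y)
V=[]
C=[{"NL":(178,187),"FL":(127,37),"NR":(488,146)},{"NL":(356,254),"FL":(346,126)}]
L=[((300,21),("FL","FR")),None]
for f,h,fo in(("w1",(218,115),(407,87)),("w2",(421,193),(604,169))):
    im=cv2.imread(f"pics/{f}.png");z=np.load(f+".npz")
    V.append((z["K"],z["E"],ring(im,h)[0],ring(im,fo)[0]))
def res(p):
    h=p[:3];x,y,n=frame(p[3],p[4]);xn,xf,yl,yr,d=p[5:10]
    P={"NL":h+xn*x+yl*y+d*n,"FL":h+xf*x+yl*y+d*n,"NR":h+xn*x+yr*y+d*n,"FR":h+xf*x+yr*y+d*n}
    r=[]
    for i,v in enumerate(V):
        r+=list((proj(h,v[0],v[1])[0]-v[2])*2)+list((proj(h-.155*y,v[0],v[1])[0]-v[3])*2)
        for k,c in C[i].items(): r+=list(proj(P[k],v[0],v[1])[0]-c)
        a,b=(proj(P[k],v[0],v[1])[0] for k in("FL","FR"))
        c=(640,84) if i else (400,8)
        r.append(np.cross(b-a,np.array(c)-a)/np.linalg.norm(b-a))
        if i:
            a,b=(proj(P[k],v[0],v[1])[0] for k in("NL","NR"));r.append(np.cross(b-a,np.array((640,219))-a)/np.linalg.norm(b-a))
    r+=list(.5*(proj(h,Ks,Es)[0]-(374,245)))+list(.5*(proj(h,Kt,Et)[0]-(360,286)))
    return np.array(r)
E
python3 -W ignore - <<'E'
from fit import *
s=least_squares(res,[.493,-.091,.088,.38,.25,-.06,.06,.06,-.22,-.01],x_scale=.01)
J=s.jac;cov=np.linalg.inv(J.T@J)*2*s.cost/(len(s.fun)-10)
print(s.x,"sd",np.sqrt(np.diag(cov)));print("res",s.fun)
print("deg yaw,tilt",np.degrees(s.x[3:5]))
im=cv2.imread("pics/w1.png");print("far edge rows at cols",[(c,int(np.argmax(np.abs(np.diff(im[:45,c,0].astype(int)))))) for c in(160,200,300,400,450)])
E
```

```text
[ 0.4938 -0.0909  0.0881  0.3875  0.2121 -0.0607  0.06    0.0586 -0.232
 -0.0167] sd [0.0006 0.0006 0.0013 0.0041 0.0462 0.0026 0.0013 0.0014 0.0033 0.0035]
res [-0.2681 -1.7259  0.8617  1.14   -0.6178  0.6568  2.3918  3.5912  0.0861
  0.6527  6.8572 -0.5052 -1.1407 -0.1616  1.6964  0.2255 -0.7912 -1.5214
  0.5753 -2.8932  0.5423  0.1802 -0.5061 -0.0389  0.0519]
deg yaw,tilt [22.2015 12.1536]
far edge rows at cols [(160, 30), (200, 24), (300, 9), (400, 21), (450, 22)]
```

Request:
move_arm(
  dp=[
    [-1.4, -8.2, 0],
    [-1.4, -8.2, 0],
    [-1.4, -8.2, 0],
    [-1.4, -8.2, 0],
    [-1.4, -8.2, 0],
  ],
  turn=[4.6, 4.6, 4.6, 4.6, 4.6],
  jaw=[1, 1, 1, 1, 1],
)

```text
time: 3.15
position: [0.339, 0.2002, 0.2226]
tool_rot: [3.132, -0.242, 0.001]
ft_force: [1.5, 0.4, -0.0]
grip_width: 0.999
```

Request:
move_arm(
  dp=[
    [3.8, -1.9, 0],
    [3.8, -1.9, 0],
    [3.8, -1.9, 0],
    [3.8, -1.9, 0],
  ],
  turn=[0, 0, 0, 0],
  jaw=[1, 1, 1, 1],
)

```text
time: 3.55
position: [0.4635, 0.2391, 0.221]
tool_rot: [-3.13, 0.239, 0.005]
ft_force: [-0.0, -0.2, -0.3]
grip_width: 0.999
```

```bash
sed -i 's/(400,8)/(300,9.5)/' fit.py; python3 -W ignore - <<'E'
from fit import *
s=least_squares(res,[.493,-.091,.088,.38,.25,-.06,.06,.06,-.22,-.01],x_scale=.01)
J=s.jac;cov=np.linalg.inv(J.T@J)*2*s.cost/(len(s.fun)-10)
print(s.x,"sd",np.sqrt(np.diag(cov)));print("res",s.fun)
print("deg yaw,tilt",np.degrees(s.x[3:5]))
s=ctrl.get_state();print(s["time"],s["position"],s["tool_rot"])
K,E,_=cam("wrist");np.savez("w3.npz",K=K,E=E);im=snap("wrist","w3")
for r in ctrl.masks_of("wrist","gauge_mid"): print(r["rect"],r["confidence"])
E
```

```text
[ 0.4935 -0.091   0.088   0.3925  0.2376 -0.0604  0.0622  0.0576 -0.2308
 -0.0134] sd [0.0002 0.0002 0.0004 0.0015 0.0155 0.0009 0.0004 0.0005 0.0011 0.0012]
res [-0.0841 -0.699   0.7305  0.1419 -0.04    1.1307 -0.8344  0.1408 -0.0537
 -0.3915 -1.1562 -0.513  -0.2398 -0.209   0.7848  1.6725 -0.0104 -0.4832
 -1.051   0.172   0.9231  0.2558 -0.4812 -0.0166  0.1292]
deg yaw,tilt [22.4873 13.6121]
3.55 [0.4635 0.2391 0.221 ] [-3.1301  0.2393  0.0049]
[280.6, 138.7, 49.0, 52.3] 0.95
```

View pics/w3.png

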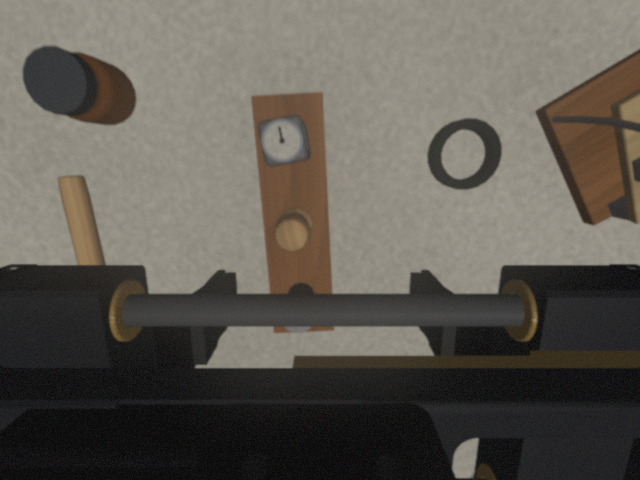

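```bash
python3 -W ignore - <<'E'
from h import *
np.set_printoptions(precision=4,suppress=True)
im=cv2.imread("pics/w3.png");z=np.load("w3.npz");K,E=z["K"],z["E"]
# rectify plane z=.135 : 0.25mm/px ... axes world x up, y left, centred guess
c0=onz((284,140),K,E,.135);print("dial ctr at z.135",c0, "block far corners z.075",onz((252,97),K,E,.075),onz((323,93),K,E,.075),"near",onz((275,333),K,E,.075),onz((333,330),K,E,.075))
S=np.array([[.04,.04],[.04,-.04],[-.04,-.04],[-.04,.04]])
W=np.c_[c0[:2]+S,np.full(4,.135)]
H=cv2.getPerspectiveTransform(proj(W,K,E).astype(np.float32),np.float32([[0,0],[400,0],[400,400],[0,400]]))
r=cv2.warpPerspective(im,H,(400,400));cv2.imwrite("pics/r3.png",r)
E
```

```text
dial ctr at z.135 [0.5418 0.2541 0.135 ] block far corners z.075 [0.583  0.2806 0.075 ] [0.5771 0.2215 0.075 ] near [0.3652 0.3021 0.075 ] [0.3598 0.2446 0.075 ]
```

View pics/r3.png

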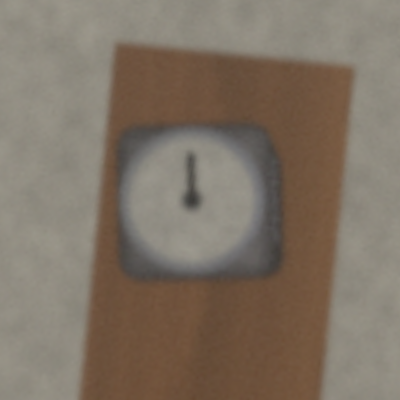

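Request:
move_arm(
  dp=[
    [2.49, -0.94, 0],
    [2.49, -0.94, 0],
    [2.49, -0.94, 0.8],
    [2.49, -0.94, 0.8],
    [2.49, -0.94, 0.8],
  ],
  turn=[-1.75, -1.75, -1.75, -1.75, -1.75],
  jaw=[1, 1, 1, 1, 1],
)

```text
time: 4.15
position: [0.5363, 0.2575, 0.1987]
tool_rot: [3.14, 0.008, -0.001]
ft_force: [-0.3, 0.4, 0.2]
grip_width: 0.996
```

```bash
python3 -W ignore - <<'E'
from h import *
np.set_printoptions(precision=4,suppress=True)
s=ctrl.get_state();print(s["time"],s["position"],s["tool_rot"])
K,E,_=cam("wrist");im=snap("wrist","w4")
print("expected top centre",proj([.5415,.2555,.135],K,E))
for r in ctrl.masks_of("wrist","gauge_mid"): print(r["rect"],r["confidence"])
Kt,Et,_=cam("top");c=np.array([[.5575,.2715,.135],[.5255,.2715,.135],[.5255,.2395,.135],[.5575,.2395,.135]])
print(proj(c,K,E))
E
```

```text
4.15 [0.5363 0.2575 0.1987] [ 3.1396  0.0085 -0.001 ]
expected top centre [[325.4096 246.1753]]
[323.1, 235.1, 43.6, 54.4] 0.91
[535.5, 8.1, 55.0, 16.2] 0.44
[[301.6802 222.9271]
 [302.0832 268.392 ]
 [348.3406 268.6413]
 [349.5236 223.2087]]
```

View pics/w4.png

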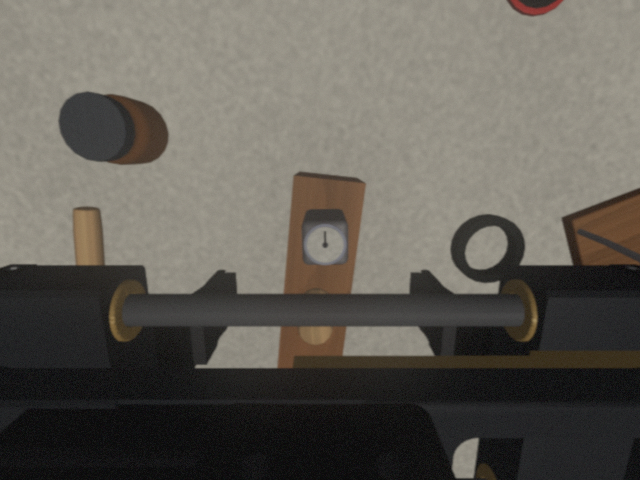

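Request:
move_arm(
  dp=[
    [0.06, 0, 0.4],
    [0.06, 0, 1.4],
    [0.06, 0, 2.6],
    [0.06, 0, 3.4],
    [0.06, 0, 3.4],
  ],
  turn=[0, 0, 0, 0, 0],
  jaw=[1, 1, 1, 1, 1],
)

```text
time: 4.75
position: [0.5366, 0.257, 0.0929]
tool_rot: [3.139, 0.01, -0.009]
ft_force: [-0.6, 0.3, 0.2]
grip_width: 1.002
```

Request:
move_arm(
  dp=[
    [0.2, 0.05, 0.23],
    [0.2, 0.05, 0.23],
  ],
  turn=[0, 0],
  jaw=[1, 1],
)

```text
time: 4.95
position: [0.5466, 0.2571, 0.0904]
tool_rot: [-3.141, -0.008, -0.003]
ft_force: [0.3, -0.7, 0.9]
grip_width: 1.001
```

Request:
move_arm(
  dp=[
    [0, 0, 0],
    [0, 0, 0],
    [0, 0, 0],
    [0, 0, 0],
    [0, 0, 0],
  ],
  turn=[0, 0, 0, 0, 0],
  jaw=[0, -0.2, -0.4, -0.5, -0.6],
  grip_force=22,
)

```text
time: 5.45
position: [0.5451, 0.2574, 0.0898]
tool_rot: [3.142, 0.01, 0.0]
ft_force: [0.0, -0.0, 0.2]
grip_width: 0.63
```

Request:
move_arm(
  dp=[
    [0, 0, 0],
    [0, 0, 0],
    [0, 0, 0],
    [0, 0, 0],
  ],
  turn=[0, 0, 0, 0],
  jaw=[-0.8, -1, -1, -1],
)

```text
time: 5.85
position: [0.5451, 0.2572, 0.0896]
tool_rot: [3.141, 0.009, -0.0]
ft_force: [-0.5, -0.7, 0.4]
grip_width: 0.364
```

Request:
move_arm(
  dp=[
    [0, 0, -0.2],
    [0, 0, -0.5],
    [0, 0, -0.8],
    [0, 0, -0.8],
  ],
  turn=[0, 0, 0, 0],
  jaw=[-1, -1, -1, -1],
)

```text
time: 6.25
position: [0.546, 0.2581, 0.1156]
tool_rot: [-3.141, -0.01, -0.004]
ft_force: [-0.6, 0.9, -1.6]
grip_width: 0.366
```

```bash
python3 -W ignore - <<'E'
from h import *
np.set_printoptions(precision=4,suppress=True)
s=ctrl.get_state();print(s["time"],s["position"],s["tool_rot"],s["ft_force"],s["torque"],s["grip_width"])
K,E,_=cam("wrist");im=snap("wrist","w5")
cv2.imwrite("pics/w5c.png",cv2.resize(im[150:350,190:470,::-1],None,fx=2.8,fy=2.8))
im=snap("side","s5")
E
```

```text
6.25 [0.546  0.2581 0.1156] [-3.1406 -0.0097 -0.0044] [-0.5697  0.8987 -1.5729] [ 0.008   0.0479 -0.0279] 0.36572058748487446
```

View pics/w5c.png

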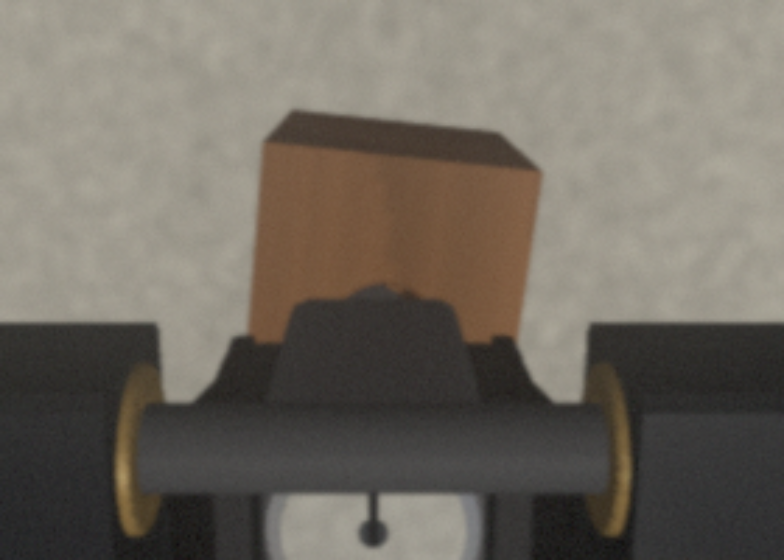

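Request:
move_arm(
  dp=[
    [-0.16, 0, 0],
    [-0.32, 0, 0],
    [-0.48, 0, 0],
    [-0.64, 0, 0],
    [-0.64, 0, 0],
  ],
  turn=[0, 0, 0, 0, 0],
  jaw=[-1, -1, -1, -1, -1],
)

```text
time: 6.85
position: [0.528, 0.2568, 0.1144]
tool_rot: [-3.141, -0.009, -0.008]
ft_force: [4.7, -0.7, -0.3]
grip_width: 0.365
```

```bash
python3 -W ignore - <<'E'
from h import *
np.set_printoptions(precision=4,suppress=True)
for i in range(3):
    im=snap("wrist","w6"); s=ctrl.get_state();print(s["time"],s["position"],s["tool_rot"],s["ft_force"],s["torque"],s["grip_width"])
E
```

```text
6.9 [0.528  0.2568 0.1144] [-3.1414 -0.0084 -0.0077] [ 4.7121 -0.8906 -0.3964] [-0.1018 -1.2874  0.0011] 0.367762435419249
6.95 [0.5279 0.2567 0.1144] [-3.1414 -0.0082 -0.0072] [ 5.1165 -0.4642 -0.5959] [-0.1685 -1.3554  0.0088] 0.3677864014688315
7.0 [0.528  0.2568 0.1144] [-3.1414 -0.0082 -0.0071] [ 5.2701  0.3779 -0.1267] [-0.1833 -1.3304 -0.0229] 0.3656003764151159
```

Request:
move_arm(
  dp=[
    [0, 0, -0.4],
    [0, 0, -1.2],
    [0, 0, -2],
    [0, 0, -2.4],
    [0, 0, -2.4],
  ],
  turn=[0, 0, 0, 0, 0],
  jaw=[-1, -1, -1, -1, -1],
)

```text
time: 7.5
position: [0.5261, 0.2581, 0.1871]
tool_rot: [-3.141, -0.01, -0.003]
ft_force: [0.9, 0.0, -2.2]
grip_width: 0.366
```

```bash
python3 -W ignore - <<'E'
from h import *
np.set_printoptions(precision=4,suppress=True)
s=ctrl.get_state();print(s["time"],s["position"],s["tool_rot"],s["ft_force"],s["torque"])
K,E,_=cam("wrist");np.savez("w7.npz",K=K,E=E);im=snap("wrist","w7")
Rt=R.from_rotvec(s["tool_rot"]).as_matrix();P=s["position"]
Rc=E[:3,:3]@Rt; tc=E[:3,:3]@P+E[:3,3];print("cam in tool",-Rc.T@tc,"look",-Rc[2])
for th in(0,8,11,14,17,20):
    t=np.radians(th);ax=np.array([np.sin(t),0,np.cos(t)]) # tool frame, down
    for a in(-.003,):
        c=np.array([a,0,-.019])
        print(th,*[proj(Rt@(c+ax*d)+P,K,E)[0].round(1) for d in(.0886,.0636,.0336)])
w=cv2.resize(im[130:330,220:430,::-1],None,fx=2.6,fy=2.6)
Ks,Es,_=cam("side");im=snap("side","s7");g=proj(P+[0,0,.0],Ks,Es)[0];print("side at",g)
u,v=map(int,g);q=cv2.resize(im[v-40:v+60,u-42:u+42,::-1],(437,520));print(u-42,v-40)
cv2.imwrite("pics/c7.png",np.hstack([w,q[:,:250*437//437+4]]) if 0 else cv2.resize(np.hstack([w,q]),None,fx=.8,fy=.8))
E
```

```text
7.5 [0.5261 0.2581 0.1871] [-3.1407 -0.0103 -0.0031] [ 0.9378  0.0039 -2.2027] [0.0005 0.0589 0.0618]
cam in tool [ 0.0655  0.0001 -0.1618] look [-0.2452  0.0005  0.9695]
0 [322.5 255.3] [322.5 266.5] [322.4 283.8]
8 [322.5 238.5] [322.5 253.3] [322.4 276. ]
11 [322.5 232.3] [322.5 248.5] [322.4 273.1]
14 [322.5 226.1] [322.5 243.7] [322.4 270.3]
17 [322.5 220. ] [322.5 239. ] [322.4 267.6]
20 [322.5 213.9] [322.5 234.4] [322.4 265. ]
side at [257.5883 275.4539]
215 235
```

View pics/c7.png

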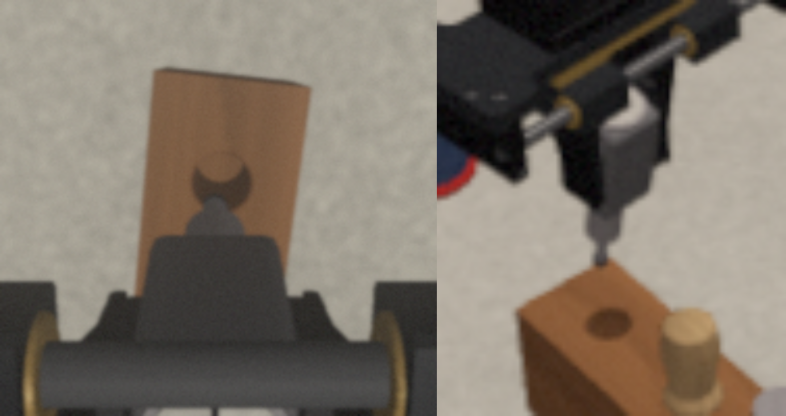

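```bash
cat > tl.py <<'E'
from h import *
from scipy.optimize import least_squares
C=np.array([.0655,0,-.1618]);lk=np.array([-.2452,0,.9695]);f,cy=343.07,241.47
up=np.array([.9695,0,.2452])
def row(p): # tool frame pt -> row
    d=np.array(p)-C; return cy-f*(d@up)/(d@lk)
def pt(a,g,th,d,x=0): # d below gauge_mid, x lateral
    c=np.array([a,0,-.019]);ax=np.array([np.sin(th),0,np.cos(th)]);l=np.array([np.cos(th),0,-np.sin(th)])
    return c+ax*(d+g)+l*x
E
python3 -W ignore - <<'E'
from tl import *
r=least_squares(lambda p:[row(pt(p[0],p[1],0,.03,.016))-257.1,row(pt(p[0],p[1],0,-.03))-340,(p[1]-.0036)*1e3/2],[0,0.0036],x_scale=.001);print("a,g",r.x,r.fun)
a,g=r.x
for e in(-1,0,1):
  q=[least_squares(lambda p:row(pt(a,g,p[0],d,x))-v-e,[.2]).x[0] for d,x,v in((.03,.016,243.5),(.085,.004,224.7))]
  print(e,np.degrees(q))
im=cv2.imread("pics/w7.png");g_=cv2.cvtColor(im,cv2.COLOR_BGR2GRAY)
print("col 322 rows 210..250:",g_[210:262,320:325].mean(1).astype(int))
i5=cv2.cvtColor(cv2.imread("pics/w5.png"),cv2.COLOR_BGR2GRAY);print("w5 rows 250..265 at col 310",i5[248:268,305:312].mean(1).astype(int))
for v in(226,229,232,235,238,241): print(v,g_[v,300:345])
E
```

```text
a,g [-0.00381056  0.00564444] [-1.0091763   0.76312063  1.02221832]
-1 [15.72435409 12.52916209]
0 [14.43397659 12.04842454]
1 [13.17165222 11.56815204]
col 322 rows 210..250: [98 97 96 96 96 94 84 69 62 60 60 61 59 55 58 65 71 71 71 71 71 71 71 70
 70 69 71 69 69 70 69 69 68 60 58 55 58 57 56 58 56 55 57 55 57 57 56 57
 56 57 56 55]
w5 rows 250..265 at col 310 [93 92 92 93 92 92 93 90 79 62 53 52 51 53 53 51 52 53 51 51]
226 [101  99  98 100  99  98 100 101 101 102  98  98  98  91  89  79  68  61
  57  61  70  73  71  74  71  73  67  62  58  56  58  60  59  59  60  57
  59  71  78  90  93  97  95  95  96]
229 [102 100 102  98  97  97  99  98  99 101 100  99  98  96  97  98  91  78
  73  70  71  69  71  71  74  75  70  76  69  65  61  60  60  67  73  83
  89  92  93  96  95  97  95  94  95]
232 [100  96  99 101 100  99  99 100  98 100  97  99  95  91  87  80  69  72
  71  71  71  73  71  70  70  70  75  77  73  76  75  77  86  90  92  94
  95  99  94  96  98  95  94  94  94]
235 [ 99 100  96  97  97  99  97 100  99  98  93  84  76  71  72  67  71  71
  69  68  71  68  71  71  66  74  75  72  72  76  74  75  75  77  81  87
  94  97  93  95  94  94  96  96  93]
238 [100  99  97  97  97  97 100  95  97  85  72  70  74  65  70  70  72  72
  71  70  71  69  69  67  69  72  71  71  74  73  78  77  73  77  78  78
  84  92  95  97  95  93  94  98  96]
241 [94 97 95 99 98 98 98 95 92 79 71 68 67 71 67 70 69 68 69 72 70 66 69 72
 70 71 73 73 75 73 74 73 79 73 75 79 79 85 91 94 93 93 95 95 98]
```

```bash
python3 -W ignore - <<'E'
from tl import *
def F(p):
    a,g,t,b=p
    return [row(pt(a,g,0,.03,.016))-256.8+b,row(pt(a,g,0,-.03))-340+b,(g-.0036)*1e3/2,b/1.5,
      row(pt(a,g,t,.03,.016))-242.7+b,row(pt(a,g,t,.06,.009))-229.5+b,row(pt(a,g,t,.085,.004))-224.7+b]
r=least_squares(F,[0,.0036,.2,0],x_scale=[.001,.001,.1,1]);print(r.x,np.degrees(r.x[2]),r.fun.round(2))
# side view: axis direction from neck/plunger and housing; crop -> px
Ks,Es,_=cam("side")
s=ctrl.get_state();Rt=R.from_rotvec(s["tool_rot"]).as_matrix();P=s["position"];a,g,_,_=r.x
for th in(10,12,14,16):
    t=np.radians(th);q=[proj(Rt@pt(a,g,t,d)+P,Ks,Es)[0] for d in(-.03,.03,.06,.085)];print(th,np.round(q,1).tolist())
im=cv2.cvtColor(cv2.imread("pics/s7.png"),cv2.COLOR_BGR2GRAY)
print("side rows: dark span cols");
for v in range(280,302,2): print(v,im[v,246:266])
E
```

```text
[-0.00313313  0.00549121  0.224623    0.44714795] 12.8699498484987 [-1.38 -0.17  0.95  0.3   1.37  2.12 -2.15]
10 [[259.7, 261.0], [257.9, 281.7], [257.0, 291.4], [256.3, 299.3]]
12 [[260.0, 261.3], [257.4, 281.3], [256.2, 290.8], [255.3, 298.4]]
14 [[260.3, 261.6], [257.0, 281.0], [255.5, 290.1], [254.2, 297.4]]
16 [[260.6, 261.8], [256.6, 280.6], [254.7, 289.4], [253.2, 296.5]]
side rows: dark span cols
280 [60 15  7 11 12  5 10 12 22 48 54 54 52 49 51 51 51 52 50 66]
282 [175 157 115  61  18  16   8   7  13  39  53  52  52  53  54  53  65  96
 130 168]
284 [180 179 176 173 144  78  17  10  42  54  52  52  51  59  97 135 167 178
 178 179]
286 [172 172 171 174 152 105  70  63  59  54  56  58  61 109 166 179 177 176
 174 176]
288 [175 176 178 176 143  91  77  77  81  77  76  76  74 134 170 176 177 174
 173 175]
290 [173 174 173 176 142  92  79  81  80  80  80  76  76 147 173 172 171 173
 177 177]
292 [177 177 179 179 177 149 109  84  78  79  85  93 134 168 178 176 176 176
 178 177]
294 [176 174 174 175 176 175 164 117  79  95 158 176 174 171 172 175 178 177
 178 179]
296 [174 175 177 179 178 178 135  82  79  82 149 170 172 172 170 174 177 177
 176 177]
298 [175 176 176 177 176 171 125  63  55  67 100 110 138 164 174 179 178 178
 178 178]
300 [179 174 169 149 113 101 101 101 103 107 106 107 111 110 132 162 174 178
 177 176]
```

Request:
move_arm(
  dp=[
    [0, 0, -1],
    [-0.2, 1.5, -1.3],
    [-0.5, 3, -1.3],
    [-0.8, 4.5, -1.3],
    [-1, 6, -1.3],
  ],
  turn=[0, 0, 0, 0, 0],
  jaw=[-1, -1, -1, -1, -1],
)

```text
time: 8.1
position: [0.4952, 0.0753, 0.223]
tool_rot: [3.141, 0.01, -0.004]
ft_force: [0.8, -0.4, -1.3]
grip_width: 0.366
```

Request:
move_arm(
  dp=[
    [-0.2, 1.5, 0],
    [-0.5, 3, 0],
    [-0.8, 4.5, 0],
    [-0.86, 5.9, 0],
    [-0.86, 5.9, 0],
  ],
  turn=[-1, -2, -3, -4.44, -4.44],
  jaw=[-1, -1, -1, -1, -1],
)

```text
time: 8.6
position: [0.4698, -0.1075, 0.2227]
tool_rot: [3.083, 0.601, -0.006]
ft_force: [0.1, 0.1, -2.2]
grip_width: 0.362
```

Request:
move_arm(
  dp=[
    [0, 0, 0.5],
    [0, 0, 0.8],
    [0, 0, 0.8],
    [0, 0, 0.8],
  ],
  turn=[0, 0, 0, 0],
  jaw=[-1, -1, -1, -1],
)

```text
time: 9.0
position: [0.472, -0.0994, 0.2001]
tool_rot: [-3.08, -0.615, 0.002]
ft_force: [0.7, -0.3, -1.8]
grip_width: 0.366
```

```bash
cat > chk.py <<'E'
from fit import *
from tl import pt
def now(a=-.0031,g=.0045,th=.227):
    s=ctrl.get_state();Rt=R.from_rotvec(s["tool_rot"]).as_matrix();P=s["position"]
    tip=P+Rt@pt(a,g,th,.085);ax=Rt@-np.array([np.sin(th),0,np.cos(th)])
    return s,Rt,P,tip,ax
def report():
    s,Rt,P,tip,ax=now();h=np.array([.4935,-.091,.088]);x,y,n=frame(.3925,.2376);Fj=np.c_[x,y,n]
    print(s["time"],"P",P,"yaw",np.degrees(np.arctan2(Rt[1,0],Rt[0,0])),"F",s["ft_force"],"tau",s["torque"])
    e=Fj.T@(tip-h);print("tip in heel frame mm",e*1e3,"ang deg",np.degrees(np.arccos(ax@n)))
    print("move tip to mark +5mm along n, tool axes units",Rt.T@(h+.005*n-tip)/.03)
E
python3 -W ignore - <<'E'
from chk import *
report()
K,E,_=cam("wrist");np.savez("w8.npz",K=K,E=E);im=snap("wrist","w8");s8=snap("side","s8")
s,Rt,P,tip,ax=now()
print("heel",proj([[.4935,-.091,.088]],K,E),"tip",proj(tip,K,E),"fore",proj(np.array([.4935,-.091,.088])-.155*frame(.3925,.2)[1],K,E))
u,v=map(int,proj(tip,Ks,Es)[0]);print("side tip",proj(tip,Ks,Es),"heel",proj([.4935,-.091,.088],Ks,Es),"crop org",u-50,v-50)
w=im[60:320,160:480,::-1];q=cv2.resize(s8[v-50:v+40,u-50:u+50,::-1],(578,520))
cv2.imwrite("pics/c8.png",cv2.resize(np.hstack([cv2.resize(w,(640,520)),q]),None,fx=.65,fy=.65))
E
```

```text
9.0 P [ 0.472  -0.0994  0.2001] yaw 22.59854010787448 F [ 0.6983 -0.2752 -1.8475] tau [ 0.0314 -0.0253  0.0011]
tip in heel frame mm [ 4.3616  0.5629 44.0977] ang deg 0.6676240391488828
move tip to mark +5mm along n, tool axes units [0.1667 0.0204 1.3007]
heel [[323.8734 208.9711]] tip [[323.9488 227.2712]] fore [[516.7121 209.5635]]
side tip [[378.0931 229.7278]] heel [[374.4957 244.0362]] crop org 328 179
```

View pics/c8.png

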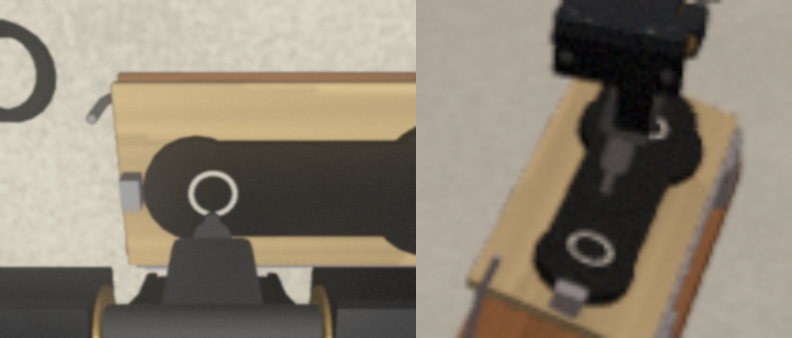

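```bash
python3 -W ignore - <<'E'
import fit
from fit import *
im=cv2.imread("pics/w8.png");z=np.load("w8.npz")
g=cv2.GaussianBlur(im,(1,1),0)[:,:,0].astype(int)
for c in(270,300,350,400): print(c,"far",116+np.argmax(np.abs(g[117:130,c]-g[116:129,c])),g[116:132,c])
for c in(265,275): print(c,"near",g[252:272,c])
for v in(140,250): print(v,g[v,240:268])
try: print(ring(im,(324,209),24))
except Exception as e: print(e)
E
```

```text
270 far 123 [102  89  88  89  90  89  88  95 118 129 133 138 136 136 135 136]
300 far 123 [ 99  86  91  89  86  84  87  94 114 124 136 134 135 134 135 135]
350 far 123 [ 98  87  86  88  85  83  86  99 119 130 137 137 135 132 129 132]
400 far 123 [ 93  87  90  88  87  85  85  96 120 131 135 135 134 130 127 129]
265 near [133 129 130 130 128 129 130 130 129 128 128 130 143 160 183 187 189 188
 185 181]
275 near [130 130 128 129 130 129 128 128 128 129 127 128 136 145 164 175 180 151
  93  55]
140 [ 98 102 109 128 145 153 141 131 136 138 136 138 136 138 137 139 135 137
 136 133 137 136 133 135 137 138 138 137]
250 [187 188 187 187 189 191 192 191 192 194 194 191 189 185 183 180 154 126
 118 128 131 135 131 133 133 131 131 133]
(array([323.363 , 208.3732]), (32.4628791809082, 35.15531921386719), 89.43558502197266)
```

```bash
python3 -W ignore - <<'E'
from fit import *
z=np.load("w8.npz");K8,E8=z["K"],z["E"]
def res8(p):
    h=p[:3];x,y,n=frame(p[3],p[4]);xn,xf,yl,yr,d=p[5:10];r=list(res(p))
    for xx,row in((xf,123.7),(xn,264.3)):
        for yy in(.02,-.05): 
            r.append(1.5*(proj(h+xx*x+yy*y+d*n,K8,E8)[0][1]-row))
    r+=list(2*(proj(h,K8,E8)[0]-(323.4,208.4)))
    return np.array(r)
for nm,f in(("old",res),("new",res8)):
    s=least_squares(f,[.493,-.091,.088,.38,.25,-.06,.06,.06,-.22,-.01],x_scale=.01)
    cov=np.linalg.inv(s.jac.T@s.jac)*2*s.cost/(len(s.fun)-10)
    print(nm,s.x,np.degrees(s.x[3:5]),"sd",np.degrees(np.sqrt(np.diag(cov))[3:5]),s.fun[-6:].round(2),s.cost)
E
```

```text
old [ 0.4935 -0.091   0.088   0.3925  0.2376 -0.0604  0.0622  0.0576 -0.2308
 -0.0134] [22.4873 13.6121] sd [0.0854 0.888 ] [ 0.17  0.92  0.26 -0.48 -0.02  0.13] 5.424942228622421
new [ 0.4936 -0.0909  0.088   0.3919  0.2252 -0.0605  0.0629  0.0578 -0.2311
 -0.0145] [22.4518 12.9026] sd [0.0875 0.8687] [ 0.82  1.31 -0.23  0.2   0.72  0.9 ] 9.480347034150311
```

Request:
move_arm(
  dp=[
    [0.05, 0, 0.4],
    [0.1, 0.01, 0.8],
    [0.14, 0.02, 1.15],
    [0.14, 0.02, 1.15],
    [0.14, 0.02, 1.15],
  ],
  turn=[0, 0, 0, 0, 0],
  jaw=[-1, -1, -1, -1, -1],
)

```text
time: 9.6
position: [0.4761, -0.0989, 0.1656]
tool_rot: [-3.08, -0.614, 0.001]
ft_force: [0.4, 0.1, -2.5]
grip_width: 0.367
```

```bash
cat >> chk.py <<'E'
def force(N=6):
    f=[]
    for i in range(N): im=ctrl.get_image("wrist");f.append(ctrl.get_state()["ft_force"])
    _,_,n=frame(.392,.23);f=np.array(f);print("F mean",f.mean(0),"along n",(f@n).mean(),"sd",(f@n).std());return im
E
python3 -W ignore - <<'E'
from chk import *
force(8);report()
E
```

```text
F mean [ 0.1663 -0.1329 -1.9781] along n -1.9494593440650938 sd 0.43852963383546484
10.0 P [ 0.4765 -0.0991  0.1664] yaw 22.544398107209485 F [ 0.2694  0.1281 -2.1814] tau [-0.033   0.0105 -0.0035]
tip in heel frame mm [ 0.7166 -1.0295 10.3341] ang deg 0.5901897599495038
move tip to mark +5mm along n, tool axes units [ 0.0186 -0.0344  0.1784]
```

Request:
move_arm(
  dp=[
    [0.02, -0.03, 0.1],
    [0.04, -0.03, 0.2],
    [0.06, -0.03, 0.29],
    [0.06, -0.03, 0.29],
  ],
  turn=[0, 0, 0, 0],
  jaw=[-1, -1, -1, -1],
)

```text
time: 10.4
position: [0.4774, -0.0973, 0.1568]
tool_rot: [-3.08, -0.614, 0.001]
ft_force: [0.5, -0.1, -2.1]
grip_width: 0.365
```

```bash
python3 -W ignore - <<'E'
from chk import *
force(6);report()
E
```

```text
F mean [ 0.0932 -0.1372 -1.9512] along n -1.9075338172078917 sd 0.6520854082969708
10.7 P [ 0.4778 -0.0975  0.1575] yaw 22.54605453276753 F [ 0.0096  0.2254 -1.7481] tau [ 0.0175  0.0048 -0.0375]
tip in heel frame mm [ 0.3119 -0.0156  1.2936] ang deg 0.6030120124679896
move tip to mark +5mm along n, tool axes units [-0.0392 -0.0005 -0.1176]
```

Request:
move_arm(
  dp=[
    [0.012, 0, 0.05],
    [0.024, 0, 0.1],
    [0.024, 0, 0.1],
  ],
  turn=[0, 0, 0],
  jaw=[-1, -1, -1],
)

```text
time: 11.0
position: [0.4785, -0.0973, 0.1545]
tool_rot: [3.081, 0.614, 0.0]
ft_force: [-0.9, -0.5, 0.4]
grip_width: 0.365
```

```bash
python3 -W ignore - <<'E'
from chk import *
force(5);report()
E
```

```text
F mean [ 0.235  -0.3825 -0.5025] along n -0.5055187756205608 sd 0.40415251837531274
11.25 P [ 0.4785 -0.0974  0.1546] yaw 22.544152608821094 F [ 0.4482 -0.8248 -0.6259] tau [-0.1118 -0.0653  0.0227]
tip in heel frame mm [ 0.3577 -0.1461 -1.7281] ang deg 0.5972789498226667
move tip to mark +5mm along n, tool axes units [-0.0643 -0.0048 -0.2152]
```

Request:
move_arm(
  dp=[
    [0.012, 0, 0.05],
    [0.024, 0, 0.1],
    [0.024, 0, 0.1],
  ],
  turn=[0, 0, 0],
  jaw=[-1, -1, -1],
)

```text
time: 11.55
position: [0.4791, -0.097, 0.1514]
tool_rot: [3.081, 0.614, 0.0]
ft_force: [0.2, -0.6, 0.9]
grip_width: 0.367
```

```bash
python3 -W ignore - <<'E'
from chk import *
force(5);report()
E
```

```text
F mean [-0.7888 -0.7221  0.7443] along n 0.9537967012598763 sd 0.27476623215641904
11.8 P [ 0.4791 -0.0971  0.1515] yaw 22.54271734664533 F [-0.6955 -0.6198  0.5933] tau [-0.2211  0.0432 -0.0047]
tip in heel frame mm [ 0.2301 -0.1074 -4.8767] ang deg 0.6084483435021617
move tip to mark +5mm along n, tool axes units [-0.0849 -0.0036 -0.3182]
```

Request:
move_arm(
  dp=[
    [0.01, 0, 0.05],
    [0.025, 0, 0.1],
    [0.025, 0, 0.1],
    [0.025, 0, 0.1],
  ],
  turn=[0, 0, 0, 0],
  jaw=[-1, -1, -1, -1],
)

```text
time: 12.2
position: [0.4796, -0.0968, 0.1484]
tool_rot: [3.081, 0.614, -0.0]
ft_force: [-0.8, -1.9, 1.0]
grip_width: 0.367
```

```bash
python3 -W ignore - <<'E'
from chk import *
im=force(10);report()
K,E,_=cam("wrist");cv2.imwrite("pics/w9.png",im[:,:,::-1]);s9=snap("side","s9");t9=snap("top","t9")
h=np.array([.4936,-.0909,.088]);s,Rt,P,tip,ax=now();print(proj(h,K,E),proj(h,Ks,Es))
u,v=map(int,proj(h+[0,0,.05],Ks,Es)[0]);print("org",u-50,v-50)
x,y,n=frame(.392,.23)
print("side: normal line from h:",[proj(h+n*d,Ks,Es)[0].round(1).tolist() for d in(0,.02,.05,.10)])
w=im[60:320,160:480,::-1];q=cv2.resize(s9[v-50:v+40,u-50:u+50,::-1],(578,520))
cv2.imwrite("pics/c9.png",cv2.resize(np.hstack([cv2.resize(w,(640,520)),q]),None,fx=.65,fy=.65))
E
```

```text
F mean [-1.0897 -1.5082  1.5092] along n 1.8303681493808668 sd 0.5271393498379775
12.7 P [ 0.4797 -0.0968  0.1484] yaw 22.545535561665567 F [-1.2961 -2.6366  1.6288] tau [-0.4794  0.2478 -0.0036]
tip in heel frame mm [ 0.1594 -0.0795 -8.0198] ang deg 0.6153006337076206
move tip to mark +5mm along n, tool axes units [-0.1074 -0.0026 -0.4205]
[[322.9422 233.004 ]] [[374.4385 244.0374]]
org 325 177
side: normal line from h: [[374.4, 244.0], [376.8, 238.1], [380.5, 228.9], [386.9, 213.0]]
```

View pics/c9.png

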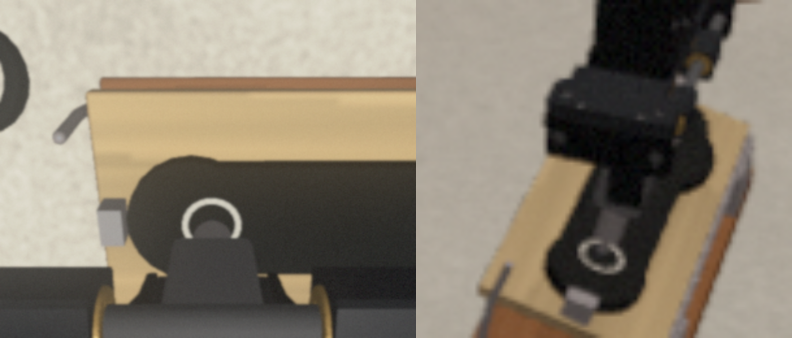

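```bash
python3 -W ignore - <<'E'
from chk import *
g=cv2.cvtColor(cv2.imread("pics/s9.png"),cv2.COLOR_BGR2GRAY)
print("cols 366..392")
for v in range(224,252): print(v,g[v,366:392])
K,E,_=cam("wrist");w=cv2.cvtColor(cv2.imread("pics/w9.png"),cv2.COLOR_BGR2GRAY)
print("wrist cols 300..346 ");
for v in range(210,248,2): print(v,w[v,300:346:2])
from tl import row,pt
t=.227;print("pred rows: tip ext",row(pt(-.0031,.0045,t,.077,.004)),"neck ext",row(pt(-.0031,.0045,t,.06,.009)))
for nm in("s0","s9"):
    ctrl.get_image("side") if nm=="s9" else None
b=cv2.cvtColor(cv2.imread("pics/t0.png"),cv2.COLOR_BGR2GRAY);c=cv2.cvtColor(cv2.imread("pics/t9.png"),cv2.COLOR_BGR2GRAY)
d=(cv2.absdiff(b,c)>30).astype(np.uint8);n,l,s,_=cv2.connectedComponentsWithStats(d);print("top changes",[x.tolist() for x in s[1:] if x[4]>8])
E
```

```text
cols 366..392
224 [150 152 153 151 103  40  23  40  50  45  21  16  10  12  15   3   9   9
  10  21  40  42  34  22  19  23]
225 [151 153 153 131  72  31  28  41  53  46  24  14  12   9  11   7  13   4
  16  27  46  45  34  33  32  33]
226 [152 153 149 104  35  27  34  42  53  45  25  14  10   1   6  10   6  18
   3  27  45  45  36  30  24  26]
227 [154 154 131  76  30  25  38  49  53  39  20   4   4  15   7  11  13  15
   5  37  50  39  33  33  29  26]
228 [154 152 104  40  26  27  44  55  52  40  12   7  11  12  13  14   2   6
  12  36  43  33  30  33  32  27]
229 [154 132  78  26  25  25  47  53  52  36  19  16   9  10  10   9  14  10
   4  39  35  31  24  27  30  29]
230 [155 119  56  23  32  32  43  51  51  41  26  18  14   7  13   6  13   6
   4  37  35  30  31  28  30  29]
231 [150  99  25  22  32  33  38  49  54  47  41  41  25  27  24  21  17   3
  25  35  34  29  28  32  28  28]
232 [118  53  24  25  28  31  31  30  46  57  52  57  53  53  49  42  38  30
  28  27  31  26  28  28  24  25]
233 [96 28 26 24 31 30 29 30 57 69 68 64 59 54 56 57 52 51 46 31 31 29 28 31
 23 27]
23
[... 3377 characters left out ...]
 [ 77 179 207 161  74  77  80  81  83  80  83  80  81  82  85  81  79  83
  81 122 199 201 117]
242 [ 63 129 182 176 104  75  76  78  81  76  80  78  77  77  79  76  77  74
  84 153 184 153  68]
244 [69 72 69 71 65 62 65 65 68 65 62 66 67 63 60 66 68 66 62 68 68 67 62]
246 [66 67 65 69 67 66 68 65 64 67 66 66 62 63 64 60 64 66 66 63 64 60 65]
pred rows: tip ext 227.3200474004842 neck ext 231.6068918923509
top changes [[320, 231, 99, 249, 14206], [213, 248, 11, 11, 96], [379, 254, 26, 32, 267], [409, 258, 4, 7, 12], [408, 269, 6, 5, 12], [356, 273, 11, 8, 52], [392, 274, 6, 8, 17], [407, 279, 9, 5, 17], [357, 283, 6, 6, 33], [358, 285, 8, 8, 17], [328, 450, 6, 6, 15], [599, 460, 27, 20, 356]]
```

```bash
python3 -W ignore - <<'E'
from tl import *
for f in("w5","w7","w8","w9"):
    g=cv2.cvtColor(cv2.imread(f"pics/{f}.png"),cv2.COLOR_BGR2GRAY)
    print(f,"dial rows 326..: col323",g[326:372,322:325].mean(1).astype(int).tolist())
    print("  col 335",g[326:372,334:338].mean(1).astype(int).tolist())
    print("  housing edge col 323 rows 238..262",g[238:262,320:326].mean(1).astype(int).tolist())
for th in(0,8,10,12,14,16):
    t=np.radians(th);print(th,[round(row(pt(-.0031,.0045,t,d,x)),1) for d,x in((-.03,0),(-.03,-.0125),(.03,.016),(.06,.009),(.085,.004))])
E
```

```text
w5 dial rows 326..: col323 [60, 64, 65, 64, 65, 65, 67, 65, 66, 61, 51, 47, 45, 45, 46, 45, 47, 46, 64, 106, 145, 157, 156, 155, 157, 156, 158, 156, 153, 127, 84, 59, 61, 60, 59, 58, 60, 57, 58, 60, 57, 53, 43, 36, 33, 33]
  col 335 [117, 149, 157, 157, 158, 157, 155, 153, 155, 154, 155, 155, 157, 158, 157, 158, 157, 156, 156, 156, 155, 155, 157, 156, 157, 155, 156, 157, 152, 127, 82, 57, 58, 59, 58, 58, 57, 58, 58, 59, 57, 53, 39, 36, 37, 35]
  housing edge col 323 rows 238..262 [92, 92, 92, 93, 92, 93, 92, 91, 91, 92, 93, 92, 88, 80, 69, 63, 63, 62, 58, 54, 52, 51, 53, 51]
w7 dial rows 326..: col323 [63, 63, 65, 66, 64, 67, 65, 65, 67, 69, 65, 67, 66, 64, 57, 45, 45, 46, 46, 45, 46, 50, 77, 123, 155, 161, 161, 161, 156, 132, 85, 61, 63, 61, 62, 59, 64, 63, 60, 59, 59, 57, 43, 37, 38, 37]
  col 335 [117, 149, 157, 160, 163, 163, 164, 165, 166, 164, 164, 161, 160, 159, 160, 161, 161, 164, 163, 164, 162, 162, 161, 162, 163, 163, 162, 161, 157, 131, 84, 62, 63, 60, 62, 60, 60, 59, 60, 58, 59, 56, 42, 35, 33, 38]
  housing edge col 323 rows 238..262 [69, 70, 70, 69, 68, 61, 58, 56, 57, 
[... 1111 characters left out ...]
ws 238..262 [82, 81, 81, 80, 77, 70, 65, 63, 64, 64, 65, 64, 63, 64, 64, 63, 63, 64, 64, 64, 64, 63, 63, 64]
0 [np.float64(340.7), np.float64(369.5), np.float64(255.4), np.float64(252.5), np.float64(249.5)]
8 [np.float64(348.6), np.float64(374.0), np.float64(248.4), np.float64(239.5), np.float64(232.7)]
10 [np.float64(350.5), np.float64(374.9), np.float64(246.7), np.float64(236.3), np.float64(228.6)]
12 [np.float64(352.3), np.float64(375.7), np.float64(245.1), np.float64(233.2), np.float64(224.4)]
14 [np.float64(354.0), np.float64(376.4), np.float64(243.6), np.float64(230.1), np.float64(220.3)]
16 [np.float64(355.6), np.float64(377.0), np.float64(242.1), np.float64(227.0), np.float64(216.2)]
```

```bash
python3 -W ignore - <<'E'
from tl import *
def F(p,o=(344.2,243,229.5,224.7)):
    a,g,t,b,a2,g2,b2=p
    rr=lambda *q: row(pt(*q))+b
    return [rr(a,g,0,.03,.016)-256.8,rr(a,g,0,-.03)-340,(g-.0036)*1e3/1.5,b/1.5,(g2-g)*1e3/1.5,0,
      rr(a2,g2,t,-.03)-o[0],rr(a2,g2,t,.03,.016)-o[1],(rr(a2,g2,t,.06,.009)-o[2])/1.5,(rr(a2,g2,t,.085,.004)-o[3])/1]
x0=[0,.0036,.2,0,0,.0036,0]
r=least_squares(F,x0,x_scale=[.001,.001,.1,1,.001,.001,1]);print(r.x,np.degrees(r.x[2]),np.round(r.fun,2))
for k in(7,8,9):
    G=lambda p:np.delete(F(p),k);q=least_squares(G,x0,x_scale=[.001,.001,.1,1,.001,.001,1]);print("drop",k,np.degrees(q.x[2]),q.x[4],q.x[5])
J=r.jac[:,:6];print("sd deg",np.degrees(np.sqrt(np.diag(np.linalg.pinv(J.T@J)))[2]))
E
```

```text
[-0.00324339  0.00507332  0.18263181  0.48512715 -0.00088691  0.00548387
  0.        ] 10.46403167684907 [-0.93  0.7   0.98  0.32  0.27  0.    0.27 -1.04  1.62 -0.3 ]
drop 7 10.304187527183666 0.0001256837671814533 0.004377207411618576
drop 8 10.217004383571911 -0.0010029293008216027 0.005509598407370017
drop 9 10.804366348260247 -0.0010978385333658902 0.005828740732836407
sd deg 0.6139076398577141
```

Request:
move_arm(
  dp=[
    [0, 0, 0],
    [0, 0, 0],
    [-0.06, 0, 0.015],
    [-0.11, 0, 0.025],
    [-0.16, 0, 0.04],
  ],
  turn=[0, 0, 0, 0, 0],
  jaw=[-1, -1, -1, -1, -1],
  grip_force=10,
)

```text
time: 13.35
position: [0.4758, -0.0978, 0.1475]
tool_rot: [-3.08, -0.615, -0.002]
ft_force: [1.2, 0.1, 2.8]
grip_width: 0.367
```

```bash
cat > meas.py <<'E'
from chk import *
def edge(p,lo,hi,r0,rise=True):
    m=(lo+hi)/2
    for i in range(len(p)-1):
        if (p[i]-m)*(p[i+1]-m)<=0 and p[i]!=p[i+1] and ((p[i+1]>p[i])==rise): return r0+i+(m-p[i])/(p[i+1]-p[i])
def m(nm,save=True):
    im=force(6) if save else None
    if save: cv2.imwrite(f"pics/{nm}.png",im[:,:,::-1]);report()
    g=cv2.cvtColor(cv2.imread(f"pics/{nm}.png"),cv2.COLOR_BGR2GRAY).astype(float)
    c=g[326:362,322:325].mean(1);b=g[326:362,334:338].mean(1).max()
    hub=edge(c,c.min(),b,326);
    h=g[234:262,316:330].mean(1);hp=h[:14];i=np.argmin(np.diff(h[3:]))+3
    print(nm,"hub lower edge",hub,"housing edge",edge(h[max(i-3,0):i+4],h[i-3],h[i+3],234+max(i-3,0),False),h[:20].astype(int))
    blob=g[218:242,321:325].mean(1);print("  neck col rows 218..",blob.astype(int).tolist())
E
python3 -W ignore - <<'E'
from meas import *
m("w7",0);m("w9",0);m("w10")
E
```

```text
w7 hub lower edge 348.6131386861314 housing edge 242.55963302752295 [71 71 71 70 70 71 71 70 68 61 58 57 58 58 57 58 57 56 57 56]
  neck col rows 218.. [62, 60, 61, 60, 59, 55, 58, 67, 72, 72, 71, 71, 71, 71, 71, 70, 70, 69, 71, 70, 68, 70, 69, 69]
w9 hub lower edge 348.7111581920904 housing edge 242.61637931034483 [82 81 82 81 82 81 81 81 77 69 64 64 64 65 64 64 64 64 64 63]
  neck col rows 218.. [60, 55, 55, 54, 54, 54, 56, 54, 54, 55, 57, 67, 78, 82, 82, 82, 82, 81, 81, 80, 82, 81, 80, 80]
F mean [0.4531 1.0447 1.9293] along n 1.6920161254231443 sd 0.3556635222971389
13.65 P [ 0.4753 -0.0981  0.1472] yaw 22.565773261241308 F [-0.0542  1.0013  2.0229] tau [ 0.2623 -0.2179 -0.0203]
tip in heel frame mm [-4.5144  0.415  -8.1286] ang deg 0.6020562417961804
move tip to mark +5mm along n, tool axes units [ 0.0433  0.0137 -0.4607]
w10 hub lower edge 348.6875 housing edge 242.5 [83 82 82 81 81 81 81 82 78 68 64 65 64 64 64 65 65 65 64 64]
  neck col rows 218.. [52, 54, 53, 54, 54, 53, 55, 52, 52, 55, 59, 67, 78, 80, 81, 83, 83, 82, 81, 81, 81, 81, 81, 84]
```

Request:
move_arm(
  dp=[
    [0, 0, -0.8],
    [0, 0, -2],
    [0.6, -1, -2.6],
    [1.5, -2.5, -2.6],
    [2.4, -4, -2.6],
  ],
  turn=[0, 0, 0, 0, 0],
  jaw=[-1, -1, -1, -1, -1],
  grip_force=22,
)

```text
time: 14.15
position: [0.4946, 0.0355, 0.2251]
tool_rot: [3.081, 0.61, -0.001]
ft_force: [1.5, -0.0, -2.6]
grip_width: 0.366
```

Request:
move_arm(
  dp=[
    [0.9, -1.5, 0],
    [1.8, -3, 0],
    [2.8, -4.7, 0],
    [3.83, -6.24, 0],
    [3.83, -6.24, 0],
  ],
  turn=[1, 2, 3.2, 4.46, 4.46],
  jaw=[-1, -1, -1, -1, -1],
)

```text
time: 14.65
position: [0.5277, 0.2563, 0.224]
tool_rot: [-3.14, -0.01, 0.005]
ft_force: [-0.1, 1.1, -1.7]
grip_width: 0.365
```

Request:
move_arm(
  dp=[
    [0, 0, 0],
    [0, 0, 0],
    [0, 0, 0],
  ],
  turn=[0, 0, 0],
  jaw=[-1, -1, -1],
)

```text
time: 14.95
position: [0.5294, 0.2498, 0.2244]
tool_rot: [3.139, 0.004, -0.002]
ft_force: [0.8, -0.3, -1.8]
grip_width: 0.366
```

Request:
move_arm(
  dp=[
    [0.02, -0.25, 0],
    [0.02, -0.25, 0.6],
    [0.02, -0.25, 1.2],
    [0.02, -0.25, 1.4],
    [0.02, -0.25, 1.4],
  ],
  turn=[0, 0, 0, 0, 0],
  jaw=[-1, -1, -1, -1, -1],
)

```text
time: 15.45
position: [0.5296, 0.2585, 0.1825]
tool_rot: [3.14, 0.005, -0.002]
ft_force: [-0.6, -0.4, -1.5]
grip_width: 0.365
```

```bash
python3 -W ignore - <<'E'
from meas import *
s,Rt,P,tip,ax=now(-.0009,.0055,.183);print(s["time"],P,"tip",tip)
K,E,_=cam("wrist");print("hole ctr top predicted",proj([.541,.2552,.075],K,E),"tip",proj(tip,K,E))
im=cv2.cvtColor(snap("wrist","w11"),cv2.COLOR_RGB2GRAY)
for v in range(196,246,3): print(v,im[v,296:352:2])
E
```

```text
15.45 [0.5296 0.2585 0.1825] tip [0.5451 0.2585 0.1124]
hole ctr top predicted [[326.5684 224.361 ]] tip [[322.5269 229.3072]]
196 [100 100 102 103 103  98 100  97 102 102  99  99 100 102 101  97  93  92
  94  93  93  96  98  97 100  96  97  97]
199 [ 97 101 101 101 103 100 100 103 101  99 100 102 103  99 100  98  93  91
  92  90  96  93  99  97 101  97  99  98]
202 [ 99  98  99 102  99 101  96 103  97  99  99  96  98  99  99 100  96  94
  92  91  95  96  98  98  97  98  98  99]
205 [100 100  98  99  98  98 102 101  98 100  96 101  99 101  98  97  97  94
  96  94  94  96  95  97  93  96  96  98]
208 [100  98 102 101  98  98 100 102  98  99  99  98  96  94  95  89  91  85
  86  93  95  98  98 100  95  98  95  97]
211 [ 96  99 100 101 101  99 101 101  98  98  91  93  98  96  99  95  91  93
  94  87  85  98  98  97  94  97  97  99]
214 [ 98  99 100  99  99 103  98 102  97  83  94  96  97  96  96  98  92  94
  93  89  69  79  95  97  95  95  97  97]
217 [ 96 102  98  99 100 100  98  99  84  65  73  92  96  99  97  95  92  90
  84  68  64  63  77  93  94  94  98  98]
220 [ 98  98  99 100 
[... 293 characters left out ...]

  57  57  57  60  75  95  95  96  97  98]
229 [ 97  99 101 100  95  99 103  99  91  69  62  68  69  69  70  74  69  62
  60  61  60  68  89  95  95  97  96  99]
232 [ 99  98  99  97  99 101 101  98  95  79  70  69  68  71  70  77  76  72
  66  59  73  88  92  96  91  94  97  98]
235 [ 96 100  97 100  98 100  96  95  74  68  70  68  70  69  66  72  74  74
  74  78  92  95  94  91  99  95  99 100]
238 [ 97  99  99  98  98  97  98  73  69  66  69  68  69  69  70  72  73  75
  73  77  84  96  94  96  95  97  98 102]
241 [97 99 97 98 98 97 86 71 68 71 68 70 71 69 67 73 75 74 73 73 78 89 94 94
 94 95 98 97]
244 [70 65 63 62 62 61 57 58 55 60 58 60 60 56 60 59 58 55 57 59 58 58 59 57
 60 59 63 76]
```

Request:
move_arm(
  dp=[
    [0.04, 0.1, 0],
    [0.04, 0.1, 0.7],
    [0.04, 0.1, 1.5],
    [0.04, 0.1, 2.2],
    [0.04, 0.1, 2.2],
  ],
  turn=[0, 0, 0, 0, 0],
  jaw=[-1, -1, -1, -1, -1],
)

```text
time: 16.0
position: [0.5299, 0.2551, 0.1152]
tool_rot: [3.14, 0.006, -0.006]
ft_force: [-0.1, -0.9, -1.0]
grip_width: 0.369
```

```bash
python3 -W ignore - <<'E'
from meas import *
force(4);s=ctrl.get_state();print(s["time"],s["position"],s["torque"])
E
```

```text
F mean [ 0.3261  0.1858 -1.3689] along n -1.417734668138838 sd 0.5391683491425783
16.2 [0.5323 0.2571 0.1191] [ 0.0004  0.0049 -0.0494]
```

Request:
move_arm(
  dp=[
    [0, 0, 0.15],
    [-0.08, 0, 0.15],
    [-0.17, 0, 0.15],
    [-0.26, 0, 0.15],
    [-0.26, 0, 0.15],
  ],
  turn=[0, 0, 0, 0, 0],
  jaw=[-1, -1, -1, -1, -1],
)

```text
time: 16.7
position: [0.526, 0.2561, 0.1138]
tool_rot: [-3.141, -0.006, -0.01]
ft_force: [4.3, -0.3, -2.5]
grip_width: 0.371
```

```bash
python3 -W ignore - <<'E'
from meas import *
m("w12");s=ctrl.get_state();print(s["time"],s["position"],s["torque"])
E
```

```text
F mean [ 5.3228 -0.203  -2.7179] along n -3.7500605460435215 sd 0.3859712555173666
17.0 P [0.5261 0.2561 0.1138] yaw 0.1903974604384692 F [ 4.9359  0.143  -2.3319] tau [-0.0476 -1.4116 -0.0161]
tip in heel frame mm [164.0488 301.6902 -83.2275] ang deg 5.134024984990139
move tip to mark +5mm along n, tool axes units [-1.733  11.5824 -1.5891]
w12 hub lower edge 348.82670454545456 housing edge 240.80519480519482 [68 69 68 68 68 68 65 60 55 53 54 53 53 54 54 54 53 53 54 54]
  neck col rows 218.. [91, 79, 63, 56, 63, 66, 68, 69, 69, 67, 70, 67, 67, 67, 67, 66, 66, 68, 67, 67, 67, 66, 64, 59]
17.0 [0.5261 0.2561 0.1138] [-0.0476 -1.4116 -0.0161]
```

Request:
move_arm(
  dp=[
    [-0.05, 0, 0],
    [-0.1, 0, 0],
    [-0.1, 0, 0],
  ],
  turn=[0, 0, 0],
  jaw=[-1, -1, -1],
)

```text
time: 17.3
position: [0.5235, 0.2561, 0.1139]
tool_rot: [-3.141, -0.005, -0.011]
ft_force: [6.4, 0.0, -4.0]
grip_width: 0.366
```

```bash
python3 -W ignore - <<'E'
from meas import *
m("w13")
E
```

```text
F mean [ 6.2    -0.408  -3.0533] along n -4.24365970774742 sd 0.6182302883923775
17.6 P [0.5235 0.2561 0.1139] yaw 0.18418718114132177 F [ 5.9256 -0.286  -3.9418] tau [-0.0142 -1.6724 -0.0315]
tip in heel frame mm [161.7929 302.6303 -82.5785] ang deg 5.132624516328113
move tip to mark +5mm along n, tool axes units [-1.6463 11.5817 -1.5886]
w13 hub lower edge 349.2936241610738 housing edge 238.1625 [70 69 69 68 63 57 55 55 56 55 55 55 55 55 56 55 56 53 55 54]
  neck col rows 218.. [69, 69, 69, 68, 70, 70, 68, 70, 69, 69, 68, 69, 69, 66, 68, 69, 70, 68, 68, 67, 63, 58, 55, 54]
```

Request:
move_arm(
  dp=[
    [0.02, 0, -0.4],
    [0, 0, -1.2],
    [0, 0, -2],
    [0, 0, -3],
    [0, 0, -3.6],
  ],
  turn=[0, 0, 0, 0, 0],
  jaw=[-1, -1, -1, -1, -1],
)

```text
time: 18.1
position: [0.5201, 0.2575, 0.2235]
tool_rot: [-3.141, -0.008, -0.003]
ft_force: [0.9, 0.4, -1.6]
grip_width: 0.367
```

```bash
python3 -W ignore - <<'E'
from meas import *
m("w14")
g=cv2.cvtColor(cv2.imread("pics/w14.png"),cv2.COLOR_BGR2GRAY)
print("tip rows 208..240",g[208:240,320:325].mean(1).astype(int))
for v in(222,225,228,231,234): print(v,g[v,300:346:2])
E
```

```text
F mean [-0.1644  0.031  -1.9679] along n -1.884101575152573 sd 0.8094477049445267
18.4 P [0.5194 0.256  0.2192] yaw 0.26178706274498525 F [-0.5202 -0.2458 -2.6431] tau [ 0.009   0.0212 -0.0326]
tip in heel frame mm [182.1853 304.2276  20.6732] ang deg 5.17884548890914
move tip to mark +5mm along n, tool axes units [-1.509  11.5712  1.9545]
w14 hub lower edge 349.2604895104895 housing edge 237.79775280898878 [73 74 73 71 65 60 60 60 60 60 60 60 58 59 59 59 58 59 59 59]
  neck col rows 218.. [73, 73, 72, 75, 75, 72, 73, 72, 73, 73, 73, 72, 74, 73, 73, 74, 72, 74, 72, 70, 65, 59, 60, 59]
tip rows 208..240 [60 61 61 62 62 62 59 57 59 67 72 72 72 74 74 71 73 72 73 72 72 72 74 73
 72 73 71 73 71 70 66 60]
222 [102  98  99 100  99  99  96 101 100  78  73  72  79  76  81  97  97  97
  98 101  96  99 102]
225 [ 97  98 103 103 102  97 100  91  77  72  73  70  78  77  78  83  93  96
  95  99  99 103 101]
228 [ 98  97  99 101 103  95  75  67  72  72  72  72  75  77  79  79  78  86
  96  99  99 100 100]
231 [100  99 100 100  96  72  71  70  70  71  73  71  73  80  77  75  80  80
  90  97  99  99 100]
234 [101  99 101  98  88  71  72  70  72  74  66  71  74  76  79  79  79  76
  80  95 100 100 102]
```

```bash
python3 -W ignore - <<'E'
from tl import *
def F(p,o):
    a,g,t,b,a2,g2=p
    rr=lambda *q: row(pt(*q))+b
    return [rr(a,g,0,.03,.016)-256.8,rr(a,g,0,-.03)-340,(g-.0036)*1e3/1.5,b/1.5,(g2-g)*1e3/1.5,
      rr(a2,g2,t,-.03)-o[0],rr(a2,g2,t,.03,.016)-o[1],(rr(a2,g2,t,.06,.009)-o[2])/1.5,(rr(a2,g2,t,.085,.004)-o[3])]
for o in((344.2,243,229.5,224.7),(344.85,238.2,222.5,216.7)):
    r=least_squares(F,[0,.0036,.2,0,0,.0036],args=(o,),x_scale=[.001,.001,.1,1,.001,.001]);print(r.x,np.degrees(r.x[2]),np.round(r.fun,2))
E
```

```text
[-0.00324339  0.00507332  0.1826318   0.48512799 -0.00088691  0.00548387] 10.464031096587584 [-0.93  0.7   0.98  0.32  0.27  0.27 -1.04  1.62 -0.3 ]
[-3.16936199e-03  4.94928031e-03  2.38333819e-01  5.15768130e-01
  2.95241280e-04  5.19343199e-03] 13.65552196324316 [-0.96  0.73  0.9   0.34  0.16  0.16 -0.81  1.76 -0.51]
```

Request:
move_arm(
  dp=[
    [-0.1, 1.5, 0],
    [-0.3, 3, 0],
    [-0.5, 4.5, 0],
    [-0.7, 6, 0],
    [-0.9, 7.5, 0],
  ],
  turn=[0, 0, 0, 0, 0],
  jaw=[-1, -1, -1, -1, -1],
)

```text
time: 18.9
position: [0.4929, 0.0295, 0.2194]
tool_rot: [-3.142, -0.007, 0.003]
ft_force: [0.0, 0.2, -2.0]
grip_width: 0.365
```

Request:
move_arm(
  dp=[
    [-0.3, 1.4, 0],
    [-0.6, 2.8, 0],
    [-0.82, 4.2, 0],
    [-0.82, 4.4, 0],
    [-0.82, 4.4, 0],
  ],
  turn=[-1.2, -2.4, -3.6, -4.44, -4.44],
  jaw=[-1, -1, -1, -1, -1],
)

```text
time: 19.4
position: [0.469, -0.1025, 0.2193]
tool_rot: [-3.081, -0.605, 0.004]
ft_force: [0.3, 1.2, -2.6]
grip_width: 0.365
```

Request:
move_arm(
  dp=[
    [0, 0, 0.3],
    [0, 0, 0.7],
    [0, 0, 0.7],
    [0, 0, 0.7],
  ],
  turn=[0, 0, 0, 0],
  jaw=[-1, -1, -1, -1],
)

```text
time: 19.8
position: [0.4699, -0.0997, 0.1989]
tool_rot: [-3.08, -0.614, 0.002]
ft_force: [-0.3, -0.0, -1.8]
grip_width: 0.368
```

```bash
sed -i 's/a=-.0031,g=.0045,th=.227/a=.0003,g=.0052,th=.238/; s/h=np.array(\[.4935,-.091,.088\]);x,y,n=frame(.3925,.2376)/h=np.array([.4936,-.0909,.088]);x,y,n=frame(.392,.23)/' chk.py; python3 -W ignore - <<'E'
from meas import *
report()
E
```

```text
19.8 P [ 0.4699 -0.0997  0.1989] yaw 22.530663199148687 F [-0.3208 -0.0247 -1.7924] tau [ 0.0228 -0.0183  0.0277]
tip in heel frame mm [ 5.9668  0.9993 41.9795] ang deg 0.3998635350882492
move tip to mark +5mm along n, tool axes units [0.0888 0.0348 1.2454]
```

Request:
move_arm(
  dp=[
    [0.03, 0.02, 0.4],
    [0.06, 0.03, 0.8],
    [0.09, 0.035, 1.2],
    [0.09, 0.035, 1.2],
    [0.09, 0.035, 1.2],
  ],
  turn=[0, 0, 0, 0, 0],
  jaw=[-1, -1, -1, -1, -1],
)

```text
time: 20.3
position: [0.4729, -0.1006, 0.1632]
tool_rot: [-3.081, -0.612, 0.001]
ft_force: [0.7, 0.1, -2.4]
grip_width: 0.361
```

```bash
python3 -W ignore - <<'E'
from meas import *
force(8);report()
E
```

```text
F mean [ 0.0465 -0.1527 -2.159 ] along n -2.098660994171159 sd 0.37398867176047296
20.7 P [ 0.4733 -0.1008  0.164 ] yaw 22.44209351970699 F [-0.3988 -0.0565 -1.9525] tau [ 0.035   0.0726 -0.0013]
tip in heel frame mm [ 0.7642 -1.47    7.3847] ang deg 0.4755391518145784
move tip to mark +5mm along n, tool axes units [-0.0067 -0.049   0.0832]
```

Request:
move_arm(
  dp=[
    [0.01, -0.05, 0],
    [0.02, -0.05, 0.13],
    [0.04, -0.05, 0.26],
    [0.04, -0.05, 0.26],
  ],
  turn=[0, 0, 0, 0],
  jaw=[-1, -1, -1, -1],
)

```text
time: 21.1
position: [0.4734, -0.0988, 0.1552]
tool_rot: [-3.081, -0.612, 0.001]
ft_force: [-0.3, 0.2, -2.8]
grip_width: 0.367
```

```bash
python3 -W ignore - <<'E'
from meas import *
force(6);report()
E
```

```text
F mean [ 0.1036 -0.0209 -2.3761] along n -2.33352751749127 sd 0.3245325453526153
21.4 P [ 0.4738 -0.0989  0.156 ] yaw 22.447299116477875 F [ 0.2134  0.2685 -1.7703] tau [ 0.0111  0.001  -0.0059]
tip in heel frame mm [ 0.0165  0.173  -0.6831] ang deg 0.4580452622749007
move tip to mark +5mm along n, tool axes units [-0.0437  0.0058 -0.1843]
```

Request:
move_arm(
  dp=[
    [0.012, 0, 0.05],
    [0.023, 0, 0.1],
    [0.023, 0, 0.1],
  ],
  turn=[0, 0, 0],
  jaw=[-1, -1, -1],
)

```text
time: 21.7
position: [0.4746, -0.0987, 0.1531]
tool_rot: [3.081, 0.611, 0.001]
ft_force: [-0.5, -0.5, -0.0]
grip_width: 0.368
```

```bash
python3 -W ignore - <<'E'
from meas import *
force(6);report()
E
```

```text
F mean [-0.0177  0.1262 -0.2283] along n -0.22950392030328148 sd 0.3665098155017435
22.0 P [ 0.4746 -0.0987  0.1531] yaw 22.44909874772594 F [ 0.1426  0.4745 -0.2057] tau [-0.0828 -0.0757 -0.0175]
tip in heel frame mm [ 0.2101  0.0389 -3.6753] ang deg 0.48008927502112153
move tip to mark +5mm along n, tool axes units [-0.0726  0.0014 -0.28  ]
```

Request:
move_arm(
  dp=[
    [0.012, 0, 0.05],
    [0.023, 0, 0.1],
    [0.023, 0, 0.1],
  ],
  turn=[0, 0, 0],
  jaw=[-1, -1, -1],
)

```text
time: 22.3
position: [0.4753, -0.0984, 0.1499]
tool_rot: [3.081, 0.612, 0.001]
ft_force: [-0.3, -1.3, 1.8]
grip_width: 0.363
```

```bash
python3 -W ignore - <<'E'
from meas import *
force(6);report()
E
```

```text
F mean [ 0.2705 -0.3148  0.9254] along n 0.8714391928432517 sd 0.5013932035115094
22.6 P [ 0.4752 -0.0984  0.1501] yaw 22.44823744135584 F [ 0.5432 -0.5868  1.0117] tau [-0.051  -0.2499  0.0471]
tip in heel frame mm [ 0.2013  0.0797 -6.79  ] ang deg 0.47974515152112035
move tip to mark +5mm along n, tool axes units [-0.096   0.0028 -0.3812]
```

Request:
move_arm(
  dp=[
    [0.01, 0, 0.04],
    [0.02, 0, 0.08],
    [0.02, 0, 0.08],
    [0.02, 0, 0.08],
  ],
  turn=[0, 0, 0, 0],
  jaw=[-1, -1, -1, -1],
)

```text
time: 23.0
position: [0.4758, -0.0982, 0.1477]
tool_rot: [3.081, 0.611, 0.001]
ft_force: [1.1, -0.2, 2.1]
grip_width: 0.362
```

```bash
python3 -W ignore - <<'E'
from meas import *
m("w15");force(14)
K,E,_=cam("wrist");im=cv2.imread("pics/w15.png");h=np.array([.4936,-.0909,.088]);print("ring pred",proj(h,K,E))
s=cv2.cvtColor(snap("side","s15"),cv2.COLOR_RGB2GRAY)
for v in range(233,251): print(v,s[v,366:384])
snap("top","t15")
b=cv2.cvtColor(cv2.imread("pics/t0.png"),cv2.COLOR_BGR2GRAY);c=cv2.cvtColor(cv2.imread("pics/t15.png"),cv2.COLOR_BGR2GRAY)
d=(cv2.absdiff(b,c)>30).astype(np.uint8);n,l,q,_=cv2.connectedComponentsWithStats(d);print("top changes",[x.tolist() for x in q[1:] if x[4]>8])
# jig tilt: fit near/far edge rows
g=im[:,:,0].astype(int);print("far edge rows",[100+int(np.argmax(np.diff(g[100:150,c]))) for c in(270,300,350,400)])
t0=np.radians(13.2)
for t in np.radians([12,13.2,14.5]):
    x,y,nn=frame(.392,t);print("pred far edge",[proj(h+.0629*x+yy*y-.0145*nn,K,E)[0][1].round(1) for yy in(.02,-.05)])
E
```

```text
F mean [ 1.1845 -0.5113  2.1088] along n 1.8482935445488697 sd 0.6256628557514546
23.3 P [ 0.4757 -0.0982  0.1476] yaw 22.446256505477937 F [0.4419 0.018  2.1216] tau [-0.0887 -0.4123  0.0214]
tip in heel frame mm [ 0.1817  0.0839 -9.2947] ang deg 0.47678545495581426
move tip to mark +5mm along n, tool axes units [-0.1144  0.003  -0.4626]
w15 hub lower edge 349.4572192513369 housing edge 238.18627450980392 [84 83 84 82 76 68 65 65 66 66 66 66 66 66 65 65 64 65 65 65]
  neck col rows 218.. [56, 57, 58, 64, 79, 83, 84, 83, 83, 84, 85, 85, 84, 84, 82, 83, 84, 83, 84, 82, 76, 68, 66, 66]
F mean [ 1.3864 -0.6596  2.0328] along n 1.744604767770722 sd 0.33667633917078665
ring pred [[323.4195 226.929 ]]
233 [97 27 30 25 27 27 26 28 50 61 60 59 53 53 50 53 55 46]
234 [56 25 32 30 28 30 32 35 56 69 75 79 70 63 54 49 52 54]
235 [27 26 30 33 23 29 34 52 65 70 72 77 74 75 66 46 44 50]
236 [28 32 25 28 30 28 32 59 67 73 74 74 76 73 67 45 24 32]
237 [26 26 31 30 27 28 48 60 72 76 71 76 75 73 60 40 27 25]
238 [33 27 29 30 29 28 59 69 73 75 76 73 74 70 49 32 22 28]
239 [31 30 26 26 23 24 54 70 75 75 
[... 567 characters left out ...]
29  41  97 109  92  79  56  41  54  59 111 132  89  30  30  25]
248 [ 26  30  31  27  29  67 127 137 103  84 103 108 148 118  49  32  28  27]
249 [ 30  30  29  25  26  28  31  55  85 106 111 104  77  39  24  27  27  24]
250 [28 23 25 27 33 27 30 31 27 30 25 30 25 23 32 27 26 24]
top changes [[321, 233, 99, 247, 13988], [213, 248, 11, 11, 96], [374, 257, 32, 29, 335], [358, 271, 11, 11, 38], [353, 281, 5, 9, 18], [357, 283, 6, 7, 34], [354, 293, 6, 6, 18], [328, 450, 4, 5, 12], [599, 460, 27, 20, 357]]
far edge rows [123, 123, 122, 122]
pred far edge [np.float64(123.8), np.float64(123.8)]
pred far edge [np.float64(123.6), np.float64(123.6)]
pred far edge [np.float64(123.4), np.float64(123.5)]
```

Run:
```python
from bench import ctrl
print(ctrl.close_job(), ctrl.get_state()["time"])
```

```text
the job is handed in; nothing more can be done
the job is handed in; nothing more can be done
```

The gauge is out of the block and held with its plunger inside the heel ring, pressed about half-way in. I handed the job in at about 24.4 s on the robot's clock, gripping at 22 N.

**Getting the tilt:** `move_arm` only turns the tool about its own axis, so I tilted the gauge within the grip. I did this by levering its neck sideways against the rim of its hole in the block (wrist force 5–6 N).

**Second attempt:** The first levering gave only about 10.5°. I had already pressed the plunger on the heel when I noticed. I tried to correct it there with the grip down to 10 N, but the tip slid about 4 mm across the sole. I then lifted off, took the gauge back to the hole, tilted it further and placed it again.

**Last checks:**
- **Squareness:** gauge tilt is about 13.7° (±0.7°) and the plate about 13.2° (±0.9°), so they agree within the measuring error. The wrist-camera cues for the gauge disagreed by up to 2 pixels, roughly 1°.
- **Place:** in the side view the tip is within about 2–3 mm of the ring's centre, well inside it.
- **Press:** the force along the face's normal rose 3.8 N, which means about 8 mm of plunger travel. The distance moved since contact gives the same figure. About 1.3 N of sideways force remained at the tip.
- **Other things:** the sole and ring show at the same place in the side view. The top view shows changes only at the gauge's empty hole, at the arm and the heel under it, and at the picture's bottom right edge. I put that last one down to the arm having left its start pose, without looking closer. Parts of the jig were hidden behind the gripper.

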